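# Expose a leaf block in the light box

### The job

Set the rectangular leaf block down (not dropped) flat in the open drawer of the light box, leaf side up, and slide the drawer fully shut. Only then pull the thumb plate of the spring-return shutter slide on top of the box towards the drawer side until the middle of the plate is level with the black pointer beside it, and finish while still holding it there, because it springs back when let go. Leave the pointer as it is set and everything else on the bench where it is.

Things in the scene. Friction and masses are not known exactly. Their poses are not given: they have to be found in the camera images.
- lightbox: Cream instrument case, fixed, 200 (x) x 280 (y) x 100 mm high. Origin: centre of its underside; x points away from its drawer side, y left seen from there, z up. Drawer in the -x face, centred at y = -30 mm. On top: shutter slide along x at y = 90 mm between rails 11 mm high, its black end housing (16 mm high) at x = 50 to 80 mm; round lens head (radius 34, 110 mm high) at x = 45, y = -55 mm.
- drawer (a joint): How far the drawer is open, m: 0 = fully shut, front panel against the case. It slides out towards the case's -x and starts 0.080 to 0.095 open. About 1.5 N of friction; stays where it is left, no latch. The length of tray that is out of the case equals this value.
- drawer_in (a point): Centre of the drawer's inner floor, 37 mm above the bench; moves with the drawer, axes as the case's. Inner space 144 mm in x (front panel's inner face at -72 mm) and 138 mm in y; side walls rise 38 mm above the floor.
- drawer_lip (a point): Middle of the top outer edge of the aluminium lip along the top of the grey drawer front, 94 mm above the bench; moves with the drawer, 94 mm in -x from drawer_in. Lip 150 mm long (y), 8 mm high, standing 10 mm out from the panel (panel 12 mm thick, 28 to 94 mm above the bench). Pushing here towards the case's +x shuts the drawer.
- shutter: Steel shutter slide: a flat bar with an upright thumb plate, 12 mm thick (x), 36 mm wide (y), rising 48 mm above the case top, flat faces to -x and +x. Axes as the case's; origin at the case's underside, no use as a grasp point. Slides towards the case's -x, 62 mm at most, against a spring: 4 N at rest plus 1 N per 10 mm; goes home when let go.
- plate_mid (a point): Middle of the thumb plate's top edge, 148 mm above the bench; moves with the slide; at rest it is at x = -15, y = +90 mm of the case.
- pointer_tip (a point): Tip of the small black pointer (22 mm long in y, 16 mm wide, 11 mm high) on the case top at the +y side of the slide, pointing at it, 10 mm clear of the plate's side. Set 28 to 50 mm towards the case's -x from the plate's rest position, different each time; held by 20 N of friction. Its x in the case frame is where the plate's middle must be held.
- leaf_block: Loose rectangular cream resin block with a brown leaf showing in its top face, 54 (x) x 34 (y) x 24 mm high, 60 to 130 g. Origin: centre of its underside; z up through the leaf face. Lies flat on the bench to the left or right of the box.
- seed_disc: Loose round cream resin disc with a dark seed, 50 mm diameter, 20 mm high; not for this job. Origin: centre of its underside. On the other side from the leaf block.
- petri_dish: Glass dish, 90 mm diameter, 15 mm high; origin: centre of its underside.
- tube_rack: Aluminium rack with five test tubes, 60 x 170 x 125 mm high; origin: centre of its underside.
- needle: Preparation needle with a wooden handle, 150 mm long, lying along its x; origin near the middle of its underside.
- stain_bottle: Small amber bottle, 40 mm diameter, 75 mm high; origin: centre of its underside.
- sample_jar: Glass jar, 52 mm diameter, 60 mm high; origin: centre of its underside.
- loupe: Round lens in a black frame, 56 mm diameter, 12 mm high, handle out to 104 mm along its -x; origin: under the lens's centre.
There are look-alikes about, which are no part of the job. Leave any yellow look-alike of the leaf_block alone.

How it is judged:
By the outcome, as a careful person would: the job done as asked, in the order asked, and still so for the second after the job is handed in, while the arm keeps its last pose, push and grip.
It also fails if it takes over 69 s, if anything falls off the work surface, if the arm or the gripper's body presses on something with over 40 N, if the wrist force passes 120 N, or if a joint passes its speed limit or range.

### The arm

A 6-joint arm with a two-finger parallel gripper is mounted at the origin on the work surface. World frame = base frame: x ahead of the robot, y to its left, z up, the work surface at z = 0. Lengths are in m, angles in rad, forces in N, time in s.
With the tool pointing down it reaches from about 0.425 to 0.95 m from the base axis. Payload 3.5 kg.
Tool frame: the origin (TCP) lies on the centre line of the jaws, within the pads' length; the fingertips stand 11 mm ahead of it and the grasp point (between the pads) lies 8 mm behind it; x points along the fingers, y is the direction in which the jaws open and shut, and the axes are right-handed (so a half turn about x gives the same grasp; the last joint's range is limited). The gripper opens to 85 mm and grips with 20 to 120 N. Pads are 22 mm wide; open, the fingers measure 114 mm over their backs; the gripper's body (76 mm by 85 mm) begins 54 mm behind the grasp point. The pads swing forward as they close: fully open they stand 13 mm farther back than shut.
Start: joints at [-1.48, 0.286, 1.577, -0, 1.279, -0.15], TCP at [0.161, -0.656, 0.212] pointing down, gripper open.
Joint ranges: [-2.77, 2.77], [-0.9, 2.22], [0.21, 2.48], [-1.53, 4.67], [0.24, 2.81], [-2.84, 2.84]. Speed limits (rad/s): [2.79, 2.79, 3.14, 3.14, 3.14, 3.14].

### API

Orientations are given as a unit quaternion [x, y, z, w].
In Python, from plant import ctrl gives the robot as it stands. The module is installed in compiled form; this text tells all that it offers.
- The arm moves only by the tool drive_tool, never from a script. Its argument "series" is a list of rows, each a list of 2 entries, a list of its own where there are three numbers: the shift along the tool's x, y, z in units of 50 mm (1.0 is 50 mm), then the turn, a rotation vector about the tool's x, y, z in degrees. A call has 1 to 5 rows; each row shifts and turns the pose as measured when the row begins, along the tool's axes as they then stand; what a row does not reach is not made up. A row lasts 1/10 s, in which the tool goes at most 50 mm and 8.59 degrees, less where a joint would pass 70% of its speed; a pose out of reach is approached as far as the arm can. A call is refused whole if a number of a shift passes 1 or a number of a turn 8.59, either way. A call with a gripper value outside its range is refused whole. "grip" is the gripper's target within -1 to 1 (fully open at 1, half-way at 0, shut at -1), set as the call begins (left out, the last holds). The fingers move at their own pace and stop on an object; "newtons" is the grip in N (left out, the last holds). Time passes only in rows, so rows that do not move let the fingers close. It gives the time, the measured TCP pose, the force and the opening at its end, in the units of the state.
- ctrl.get_state(): the state, without advancing time (a new reading comes with each control period).
- ctrl.read_camera(name): name is "side" or "top"; returns a dict with "img" (480x640x3 uint8, red, green, blue), "camera_matrix" (3x3 intrinsics, pixels), "R" (3x3) and "t" (3): a world point X has camera coordinates R X + t. Camera axes: x right, y down, z forward; pixel columns grow to the right and rows downward; lengths in m; the calibration is good to about 2 mm. A picture is of the moment at which its call begins. There is no depth.
- ctrl.sign_off(): hands the job in, once; it reports no verdict.
The state is a dict: "time": time; "qpos": joint angles; "dq": joint speeds; "joint_efforts": joint torques, N m; "eef_pos": TCP position; "tcp_rot": TCP orientation; "contact_force": force on the tool from outside, world axes, zero at the start; "wrist_torque": the same for the moment, N m; "opening": opening from 0.0 (shut) to 1.0 (fully open).
Only numpy, scipy, OpenCV 4.12 (cv2) and the standard library are available. Lean on these libraries where they do the work, as an engineer would, in place of code of your own. Each camera call takes 0.05 s, during which the arm holds its last target.

## Working session

There is one attempt and no reset: what is moved stays moved. The work goes in short steps, Python scripts to look and compute and a tool call to move; the robot and the scene stay as the last step left them, time stands still between calls to the robot, and variables do not carry over. Pictures are saved under pics/ and viewed, and the job is handed in when it is done.

Besides the shell and the picture viewer there is one more tool, called after "Emit:" as a command line: name --argument value ..., lists and objects as JSON in quotes. drive_tool: Moves the arm, as the interface text tells. Its arguments: {"type":"object","properties":{"series":{"type":"array"},"grip":{"type":"number"},"newtons":{"type":"number"}},"required":["series"]}

```bash
mkdir -p pics; cat > h.py <<'E'
import numpy as np,cv2
from plant import ctrl
def shot(n,f):
    d=ctrl.read_camera(n); cv2.imwrite('pics/'+f,d['img'][:,:,::-1]); np.savez('cal_'+n,K=d['camera_matrix'],R=d['R'],t=d['t']); return d
def cal(n):
    z=np.load(f'cal_{n}.npz'); return z['K'],z['R'],z['t']
def ray(n,u,v):
    K,R,t=cal(n); d=R.T@np.linalg.solve(K,[u,v,1.]); return -R.T@t,d
def onz(n,u,v,z):
    o,d=ray(n,u,v); return o+d*(z-o[2])/d[2]
def proj(n,X):
    K,R,t=cal(n); p=K@(R@np.array(X)+t); return p[:2]/p[2]
def tri(u1,u2):
    a,d=ray('top',*u1); b,e=ray('side',*u2)
    s=np.linalg.lstsq(np.c_[d,-e],b-a,rcond=None)[0]; p=a+d*s[0];q=b+e*s[1]
    return (p+q)/2,np.linalg.norm(p-q)
E
python3 - <<'E'
from h import *
for n in('top','side'):
    d=shot(n,n+'0.png'); print(n,d['camera_matrix'],-d['R'].T@d['t'],d['R'][2])
print(ctrl.get_state())
E
```

```text
top [[509.46059267   0.         320.30754385]
 [  0.         509.46059267 240.187054  ]
 [  0.           0.           1.        ]] [ 0.44716552 -0.02703591  1.340935  ] [ 0.06379835 -0.00267554 -0.99795922]
side [[613.59314489   0.         320.7054731 ]
 [  0.         613.59314489 235.93032457]
 [  0.           0.           1.        ]] [-0.14433803  0.68473972  1.07898752] [ 0.49146964 -0.51156517 -0.70481109]
{'time': 0.1, 'qpos': array([-1.48000444e+00,  2.87123021e-01,  1.57805483e+00,  3.62335282e-06,
        1.27860630e+00, -1.50004247e-01]), 'dq': array([-0.00117233, -0.0008074 , -0.00388776,  0.00037757, -0.00080565,
        0.00038442]), 'joint_efforts': array([ 7.36385064e-04, -4.07296944e+01, -2.93698668e+01, -1.64468479e-04,
        3.38833590e-03, -1.49846778e-05]), 'eef_pos': array([ 0.16093882, -0.65486765,  0.2111418 ]), 'tcp_rot': array([ 0.70201175,  0.08570278, -0.70196343,  0.08415391]), 'contact_force': array([ 1.09448438, -1.01368413, -0.12901772]), 'wrist_torque': array([-0.03150593, -0.0345805 , -0.04467088]), 'opening': 1.0009290463001017}
```

View pics/top0.png

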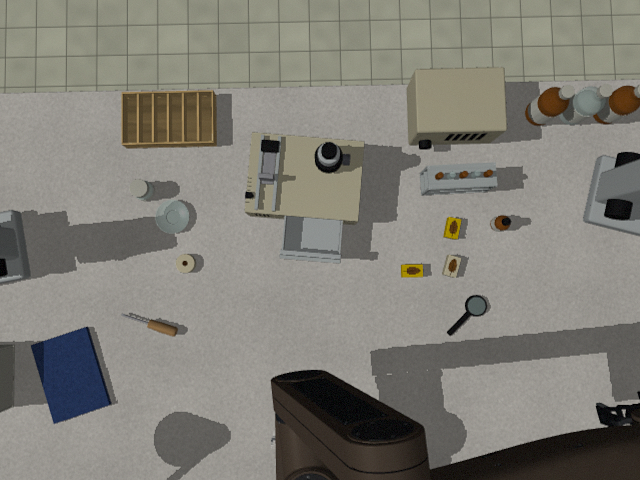

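View pics/side0.png

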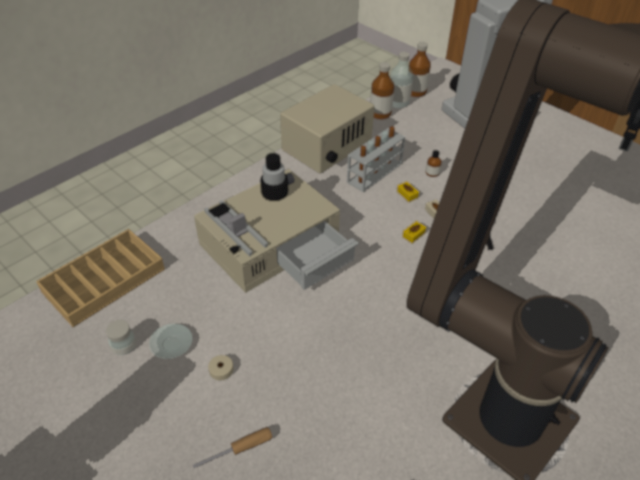

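Candidates for the leaf block in the top view: cream block with a brown leaf (452,266), yellow look-alikes (453,228) and (412,271), seed disc (186,263). The description picks the cream block at (452,266). I'll check it in a close crop.

```bash
python3 - <<'E'
from h import *
i=cv2.imread('pics/top0.png')
a=cv2.resize(i[210:290,395:475],None,fx=5,fy=5,interpolation=cv2.INTER_CUBIC)
b=cv2.resize(i[125:270,240:370],(390,435),interpolation=cv2.INTER_CUBIC)
c=np.zeros((435,800,3),np.uint8);c[:400,:400]=a;c[:,405:795]=b
cv2.imwrite('pics/crop1.png',c)
s=cv2.imread('pics/side0.png')
cv2.imwrite('pics/crop2.png',cv2.resize(s[145:295,185:365],None,fx=4,fy=4,interpolation=cv2.INTER_CUBIC))
E
```

```text
(no output)
```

View pics/crop1.png

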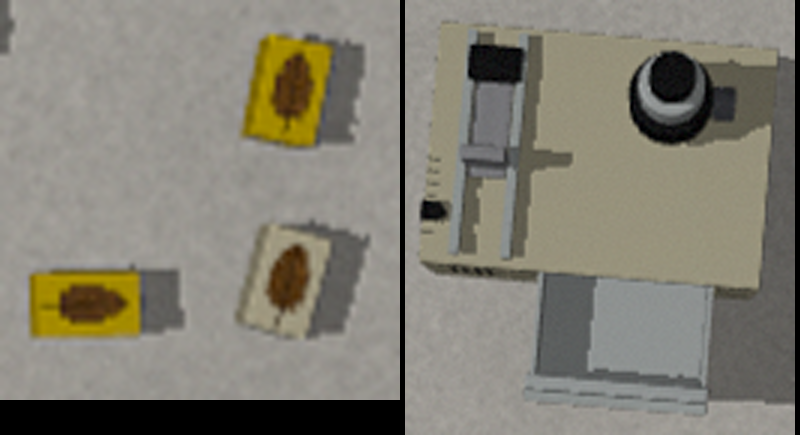

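View pics/crop2.png

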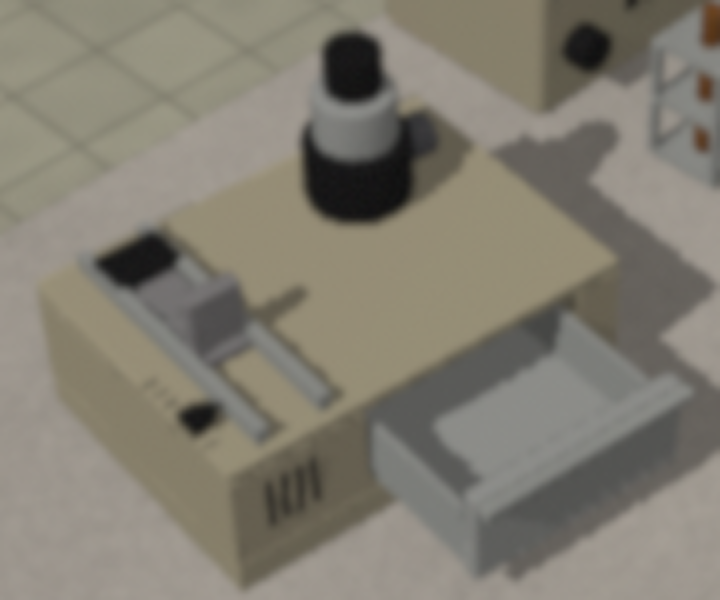

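The crop confirms that (452,266) is the cream rectangular block, leaf up; the other two are yellow. The box has its drawer facing the robot and its shutter at the left. The pointer is at about (249,195) in the top view. Next I measure all of these.

```bash
python3 - <<'E'
from h import *
i=cv2.imread('pics/top0.png'); hsv=cv2.cvtColor(i,cv2.COLOR_BGR2HSV)
print('cream px',hsv[263,446],hsv[275,446],'case',hsv[200,300],'bench',hsv[250,430])
# case quad by crop corners
P=[(440,22),(778,48),(757,290),(422,262)]
W=[]
for X,Y in P:
    u,v=240+(X-405)/3,125+Y/3; w=onz('top',u,v,.1); W.append(w); print((round(u,1),round(v,1)),w.round(4))
W=np.array(W)
for a in range(4): print('edge',np.linalg.norm(W[a]-W[(a+1)%4]).round(4), np.degrees(np.arctan2(*(W[(a+1)%4]-W[a])[[1,0]])).round(1))
# block
m=((hsv[...,1]>28)&(hsv[...,2]>110)).astype(np.uint8)
m2=np.zeros_like(m); m2[245:290,432:475]=m[245:290,432:475]
leaf=((hsv[...,1]>100)).astype(np.uint8); 
m2=cv2.morphologyEx(m2|0,cv2.MORPH_CLOSE,np.ones((9,9)))
c=max(cv2.findContours(m2,0,2)[0],key=cv2.contourArea)
print(cv2.minAreaRect(c))
for p in cv2.boxPoints(cv2.minAreaRect(c)): print(p,onz('top',*p,.024).round(4))
o=cv2.resize(i[240:295,425:480],None,fx=10,fy=10,interpolation=cv2.INTER_NEAREST)
for p in c[:,0]: cv2.circle(o,(int((p[0]-425)*10+5),int((p[1]-240)*10+5)),2,(0,0,255),-1)
cv2.imwrite('pics/blk.png',o)
E
```

```text
cream px [ 23  50 127] [ 25  35 125] case [ 24  46 150] bench [ 20  15 153]
(251.7, 132.3) [0.7976 0.1334 0.1   ]
(364.3, 141.0) [ 0.7697 -0.1447  0.1   ]
(357.3, 221.7) [ 0.5699 -0.1219  0.1   ]
(245.7, 212.3) [0.5989 0.1508 0.1   ]
edge 0.2795 -95.7
edge 0.2011 173.5
edge 0.2743 83.9
edge 0.1994 -5.0
((451.1269226074219, 265.53460693359375), (14.909984588623047, 21.137096405029297), 15.255118370056152)
[441.15384 273.76923] [ 0.4376 -0.3403  0.024 ]
[446.71536 253.37692] [ 0.4899 -0.3567  0.024 ]
[461.1 257.3] [ 0.4789 -0.3935  0.024 ]
[455.53848 277.6923 ] [ 0.4267 -0.3771  0.024 ]
```

View pics/blk.png

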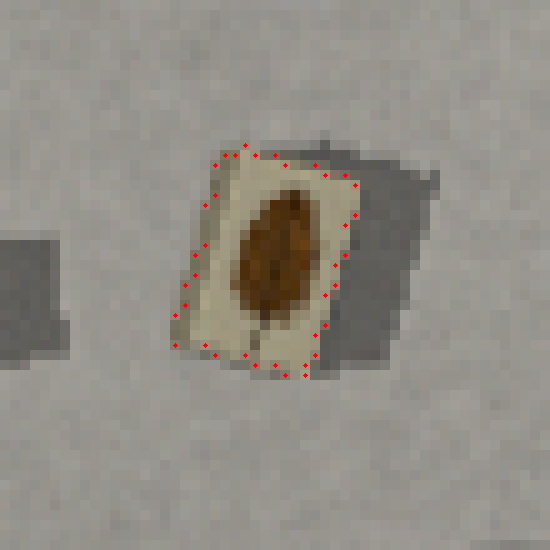

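```bash
cat >> h.py <<'E'
from scipy.spatial.transform import Rotation as Ro
def go(p,jaw_deg):
    """shift (tool axes, units of 50mm) and turn deg to reach p with tool down and jaw axis at jaw_deg (mod 180)"""
    s=ctrl.get_state(); R=Ro.from_quat(s['tcp_rot']).as_matrix()
    best=None
    for a in (jaw_deg,jaw_deg+180):
        y=np.array([np.cos(np.radians(a)),np.sin(np.radians(a)),0]); x=np.array([0,0,-1.]); T=np.c_[x,y,np.cross(x,y)]
        r=Ro.from_matrix(R.T@T).as_rotvec(degrees=True)
        if best is None or np.linalg.norm(r)<np.linalg.norm(best): best=r
    d=np.array(p)-s['eef_pos']
    print('t',round(s['time'],2),'eef',s['eef_pos'].round(4),'q6',s['qpos'][5].round(2),'F',s['contact_force'].round(1),'open',round(s['opening'],3))
    print('world d',d.round(4),'shift units now-axes',(R.T@d/.05).round(3),'turn',best.round(2))
    Tf=R@Ro.from_rotvec(best,degrees=True).as_matrix(); print('shift units in final axes',(Tf.T@d/.05).round(3))
E
python3 - <<'E'
from h import *
b=onz('top',451.8,265.9,.024); print('block',b.round(4))
a=onz('top',425+24.75-.5,240+36.3-.5,.024);c=onz('top',425+29.85-.5,240+16.5-.5,.024);print('yaw',np.degrees(np.arctan2(*(c-a)[[1,0]])),np.linalg.norm(c-a))
W=np.array([[.7976,.1334],[.7697,-.1447],[.5699,-.1219],[.5989,.1508]])
yaw=np.radians(-5.8);cx=W.mean(0);Rz=np.array([[np.cos(yaw),-np.sin(yaw)],[np.sin(yaw),np.cos(yaw)]])
print('case',cx)
w=lambda x,y,z:np.r_[cx+Rz@[x,y],z]
pts={'c1':(-.1,-.14,.1),'c2':(-.1,.14,.1),'c3':(.1,.14,.1),'c4':(.1,-.14,.1),'plate':(-.015,.09,.148),'pl-':(-.021,.072,.148),'pl+':(-.021,.108,.148),'housing':(.05,.09,.116)}
ims={n:cv2.imread(f'pics/{n}0.png') for n in('top','side')}
O={}
for n,(x0,y0,ww,hh,s) in {'top':(235,120,140,150,4),'side':(185,145,180,150,4)}.items():
    o=cv2.resize(ims[n][y0:y0+hh,x0:x0+ww],None,fx=s,fy=s,interpolation=cv2.INTER_CUBIC)
    for k,v in pts.items():
        u=proj(n,w(*v)); cv2.circle(o,(int((u[0]-x0+.5)*s),int((u[1]-y0+.5)*s)),3,(0,0,255),-1)
    cv2.imwrite(f'pics/ov_{n}.png',o)
go([b[0],b[1],.1],75.6)
E
```

```text
block [ 0.4572 -0.3686  0.024 ]
yaw -16.631011113351082 0.05296687061405953
case [0.684025 0.0044  ]
t 0.1 eef [ 0.1609 -0.6549  0.2111] q6 -0.15 F [ 1.1 -1.  -0.1] open 1.001
world d [ 0.2963  0.2863 -0.1111] shift units now-axes [ 2.234 -4.142 -7.12 ] turn [2.82e+01 1.00e-02 1.30e-01]
shift units in final axes [ 2.223 -7.019 -4.316]
```

View pics/ov_top.png

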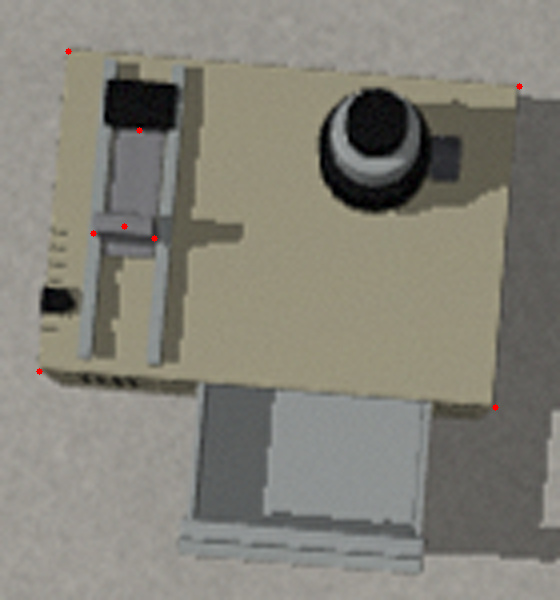

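View pics/ov_side.png

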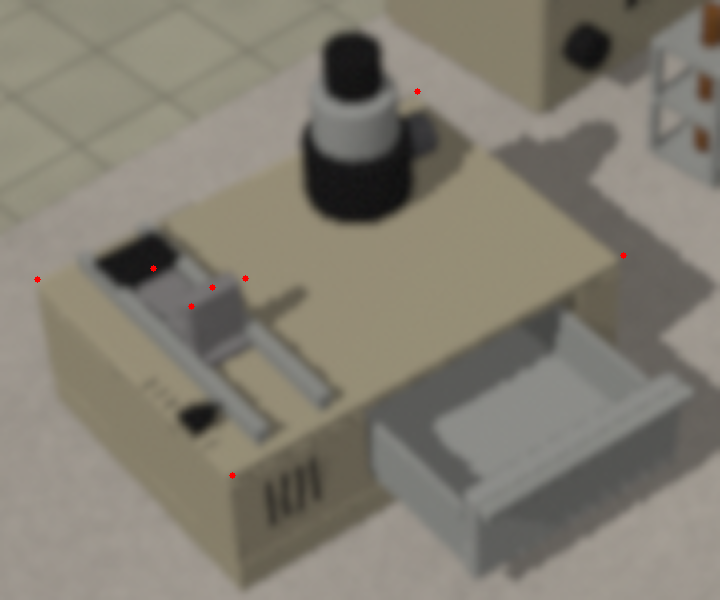

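Both views agree with the case pose to about 2 px: centre (0.684, 0.004), yaw −5.8°. The block is at (0.457, −0.369), yaw about −17°, and measures 53 mm along its length, so the size fits. Now I turn and move.

Emit:
drive_tool --series '[[[0.2, 0, 0], [7.6, 0, 0]], [[0.2, 0, 0], [7.6, 0, 0]], [[0.2, 0, 0], [7.6, 0, 0]], [[0.2, 0, 0], [7.6, 0, 0]]]' --grip 1 --newtons 40

```text
time: 0.5
eef_pos: [0.1609, -0.6545, 0.1695]
tcp_rot: [-0.698, 0.108, 0.699, 0.11]
contact_force: [-0.2, 0.5, 1.1]
opening: 1.004
```

```bash
python3 -c "
from h import *
go([.4572,-.3686,.1],73.2)"
```

```text
t 0.5 eef [ 0.1609 -0.6545  0.1695] q6 0.4 F [-0.2  0.5  1.1] open 1.004
world d [ 0.2963  0.2859 -0.0695] shift units now-axes [ 1.402 -7.25  -3.901] turn [-0.95  0.06  0.13]
shift units in final axes [ 1.39  -7.187 -4.02 ]
```

Emit:
drive_tool --series '[[[0, -0.87, -0.47], [0, 0, 0]], [[0, -0.87, -0.47], [0, 0, 0]], [[0, -0.87, -0.47], [0, 0, 0]], [[0, -0.87, -0.47], [0, 0, 0]], [[0, -0.87, -0.47], [0, 0, 0]]]'

```text
time: 1.0
eef_pos: [0.3378, -0.4813, 0.1631]
tcp_rot: [-0.696, 0.111, 0.7, 0.118]
contact_force: [0.9, -1.0, 0.6]
opening: 1.007
```

```bash
python3 -c "
from h import *
go([.4572,-.3686,.1],73.2)"
```

```text
t 1.0 eef [ 0.3378 -0.4813  0.1631] q6 0.76 F [ 0.9 -1.   0.6] open 1.007
world d [ 0.1194  0.1127 -0.0631] shift units now-axes [ 1.279 -2.886 -1.553] turn [-1.79  0.37  0.54]
shift units in final axes [ 1.262 -2.849 -1.634]
```

Emit:
drive_tool --series '[[[0, -0.8, -0.43], [-1, 0, 0]], [[0, -0.8, -0.43], [-0.8, 0, 0]], [[0, -0.8, -0.45], [0, 0.3, 0.5]], [[0.6, -0.5, -0.3], [0, 0, 0]], [[0.3, 0, 0], [0, 0, 0]]]'

```text
time: 1.5
eef_pos: [0.4661, -0.3572, 0.1187]
tcp_rot: [0.701, -0.1, -0.699, -0.101]
contact_force: [-0.2, 0.4, -0.9]
opening: 1.002
```

```bash
python3 -c "
from h import *
shot('top','top1.png');shot('side','side1.png')
go([.4572,-.3686,.04],73.2)
t=cv2.imread('pics/top1.png')[200:320,390:520];s=cv2.imread('pics/side1.png')[150:270,380:510]
cv2.imwrite('pics/c1.png',cv2.resize(np.hstack([t,s]),None,fx=3,fy=3,interpolation=cv2.INTER_CUBIC))"
```

```text
t 1.6 eef [ 0.4642 -0.3594  0.1187] q6 1.03 F [1.1 0.  0.1] open 0.999
world d [-0.007  -0.0092 -0.0787] shift units now-axes [1.574 0.216 0.084] turn [ 0.3  -0.06  0.02]
shift units in final axes [1.574 0.216 0.081]
```

View pics/c1.png

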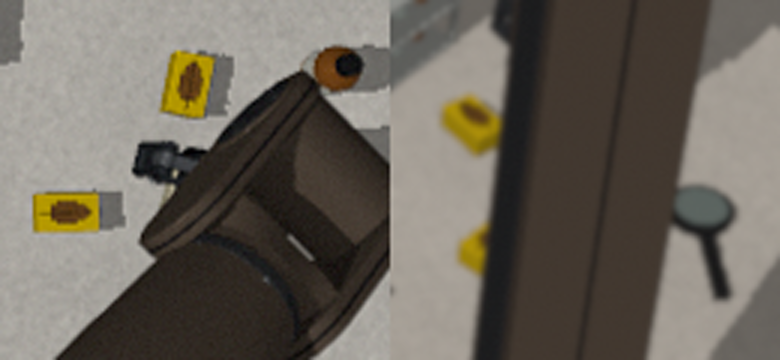

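Emit:
drive_tool --series '[[[0.3, 0.2, 0.08], [0.3, 0, 0]], [[0.6, 0, 0], [0, 0, 0]], [[0.4, 0, 0], [0, 0, 0]], [[0.2, 0, 0], [0, 0, 0]]]' --grip 0.4

```text
time: 2.0
eef_pos: [0.455, -0.3774, 0.0446]
tcp_rot: [0.702, -0.109, -0.697, -0.103]
contact_force: [-0.1, 0.1, -0.2]
opening: 0.7
```

```bash
python3 -c "
from h import *
go([.4572,-.3686,.018],73.2)"
```

```text
t 2.0 eef [ 0.455  -0.3774  0.0446] q6 1.01 F [-0.1  0.1 -0.2] open 0.7
world d [ 0.0022  0.0088 -0.0266] shift units now-axes [ 0.531 -0.185  0.015] turn [-0.44 -0.46 -0.38]
shift units in final axes [ 0.532 -0.181  0.009]
```

Emit:
drive_tool --series '[[[0, -0.18, 0.01], [-0.4, -0.4, -0.4]], [[0, 0, 0], [0, 0, 0]]]'

```text
time: 2.2
eef_pos: [0.4548, -0.3699, 0.0431]
tcp_rot: [-0.699, 0.104, 0.7, 0.106]
contact_force: [-0.3, -0.3, 0.7]
opening: 0.699
```

```bash
python3 -c "
from h import *
go([.4572,-.3686,.018],73.2)
shot('top','top2.png')
t=cv2.imread('pics/top2.png')[200:320,380:510]
cv2.imwrite('pics/c2.png',cv2.resize(t,None,fx=4,fy=4,interpolation=cv2.INTER_CUBIC))"
```

```text
t 2.2 eef [ 0.4548 -0.3699  0.0431] q6 1.01 F [-0.3 -0.3  0.7] open 0.699
world d [ 0.0024  0.0013 -0.0251] shift units now-axes [ 0.502 -0.039 -0.04 ] turn [-0.26  0.12  0.13]
shift units in final axes [ 0.502 -0.04  -0.039]
```

View pics/c2.png

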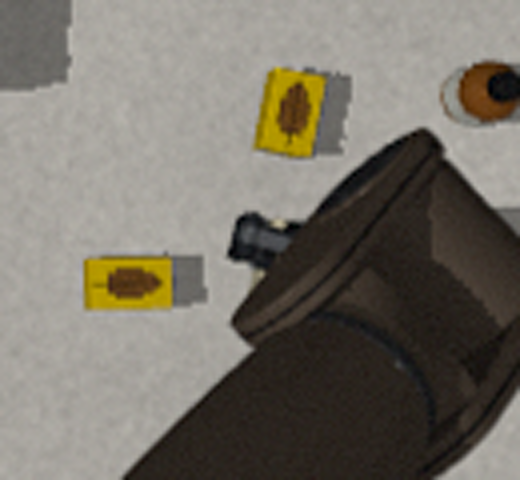

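The left finger, about crop (262,240), sits over the cream block's near-left edge, with cream showing on both sides of it. So it is centred along the block's length. I descend and close.

Emit:
drive_tool --series '[[[0.25, -0.03, -0.04], [0, 0, 0]], [[0.2, 0, 0], [0, 0, 0]], [[0.05, 0, 0], [0, 0, 0]]]'

```text
time: 2.55
eef_pos: [0.459, -0.3714, 0.0198]
tcp_rot: [0.701, -0.106, -0.698, -0.104]
contact_force: [0.8, -0.2, -0.7]
opening: 0.696
```

Emit:
drive_tool --series '[[[0, 0, 0], [0, 0, 0]], [[0, 0, 0], [0, 0, 0]], [[0, 0, 0], [0, 0, 0]], [[0, 0, 0], [0, 0, 0]], [[0, 0, 0], [0, 0, 0]]]' --grip -1 --newtons 40

```text
time: 3.05
eef_pos: [0.4593, -0.3712, 0.0197]
tcp_rot: [0.701, -0.105, -0.698, -0.104]
contact_force: [0.3, -0.6, -0.7]
opening: -0.001
```

```bash
python3 -c "
from h import *
go([.4572,-.3686,.018],73.2)"
```

```text
t 3.05 eef [ 0.4593 -0.3712  0.0197] q6 1.02 F [ 0.3 -0.6 -0.7] open -0.001
world d [-0.0021  0.0026 -0.0017] shift units now-axes [ 0.034 -0.038  0.056] turn [-0.2  -0.22 -0.13]
shift units in final axes [ 0.034 -0.038  0.056]
```

The fingers shut on nothing, so I look.

Emit:
drive_tool --series '[[[-0.6, 0, 0], [0, 0, 0]], [[-0.8, 0, 0], [0, 0, 0]], [[-0.4, 0.8, 0.4], [0, 0, 0]], [[0, 0.9, 0.4], [0, 0, 0]], [[0, 0.9, 0.4], [0, 0, 0]]]' --grip 0.4

```text
time: 3.55
eef_pos: [0.3652, -0.4764, 0.1136]
tcp_rot: [0.701, -0.102, -0.699, -0.099]
contact_force: [-0.1, -1.5, 0.1]
opening: 0.701
```

```bash
python3 -c "
from h import *
shot('top','top3.png');shot('side','side3.png')
go([.4572,-.3686,.018],73.2)
t=cv2.imread('pics/top3.png')[200:320,390:520];s=cv2.imread('pics/side3.png')[150:270,380:510]
cv2.imwrite('pics/c3.png',cv2.resize(np.hstack([t,s]),None,fx=3,fy=3,interpolation=cv2.INTER_CUBIC))"
```

```text
t 3.65 eef [ 0.3625 -0.4802  0.1139] q6 0.77 F [-0.3  0.4  0.1] open 0.701
world d [ 0.0947  0.1116 -0.0959] shift units now-axes [ 1.908 -2.694 -1.162] turn [ 0.01 -0.21 -0.3 ]
shift units in final axes [ 1.918 -2.684 -1.168]
```

View pics/c3.png

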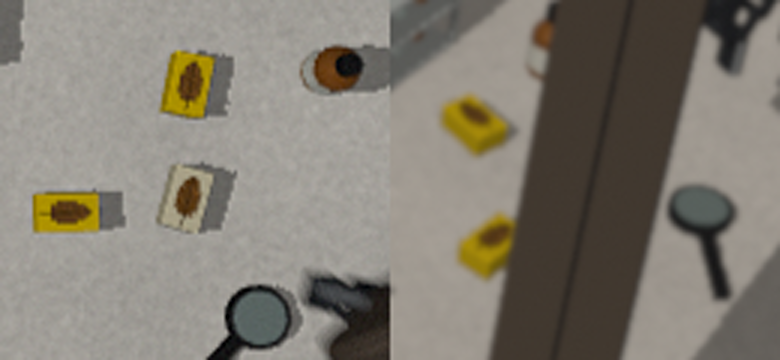

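```bash
python3 - <<'E'
from h import *
for z in(.03,.06,.09): print(z,[proj('top',(.4548+.29*r,-.3699+.957*r,z)).round(1) for r in(.03,.045)])
for n in (0,3):
    i=cv2.imread(f'pics/top{n}.png');h=cv2.cvtColor(i,cv2.COLOR_BGR2HSV)
    m=((h[...,1]>28)&(h[...,2]>60)).astype(np.uint8);mm=np.zeros_like(m);mm[245:290,432:466]=m[245:290,432:466]
    c=max(cv2.findContours(mm,0,2)[0],key=cv2.contourArea);print(cv2.minAreaRect(c))
t=cv2.imread('pics/top3.png')[240:295,425:480]
t2=cv2.imread('pics/top2.png')[230:290,420:480]
cv2.imwrite('pics/c4.png',np.hstack([cv2.resize(a,(400,400),interpolation=cv2.INTER_NEAREST) for a in(t,t2)]))
t=cv2.imread('pics/top3.png')[270:370,480:600]
cv2.imwrite('pics/c5.png',cv2.resize(t,None,fx=5,fy=5))
E
```

```text
0.03 [array([441.7, 263.7]), array([436. , 262.1])]
0.06 [array([444.5, 263.5]), array([438.7, 261.9])]
0.09 [array([447.5, 263.2]), array([441.6, 261.6])]
((451.3216247558594, 265.4190979003906), (15.137681007385254, 21.514829635620117), 14.931416511535645)
((451.2423095703125, 265.6115417480469), (15.173102378845215, 21.575624465942383), 15.255120277404785)
```

View pics/c4.png

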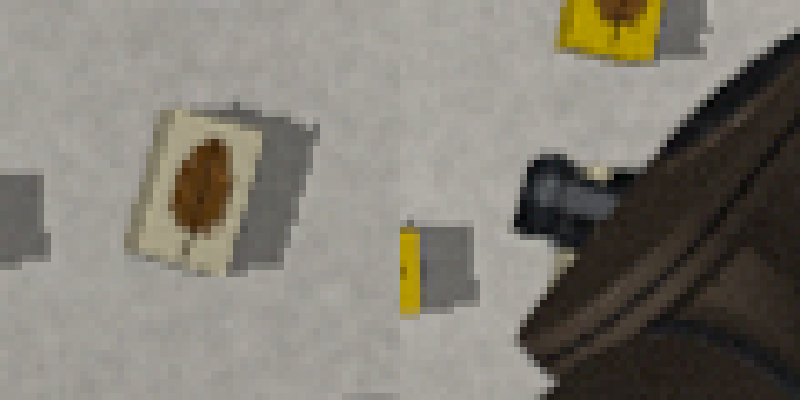

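View pics/c5.png

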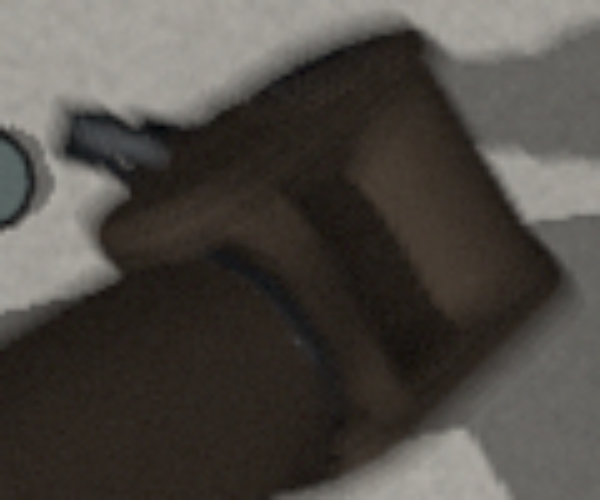

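```bash
python3 - <<'E'
from h import *
s=ctrl.get_state();R=Ro.from_quat(s['tcp_rot']).as_matrix();p=s['eef_pos']
i=cv2.imread('pics/side3.png');j=cv2.imread('pics/top3.png')
x0,y0=540,90
o=cv2.resize(i[y0:y0+140,x0:640],None,fx=4,fy=4,interpolation=cv2.INTER_CUBIC)
for d,c in(([0,0,0],(0,0,255)),([.011,0,0],(0,255,0)),([.011,.03,0],(255,0,0)),([.011,-.03,0],(255,0,255))):
    u=proj('side',p+R@d);print('side',u.round(1),'top',proj('top',p+R@d).round(1));cv2.circle(o,(int((u[0]-x0+.5)*4),int((u[1]-y0+.5)*4)),3,c,-1)
cv2.imwrite('pics/c6.png',o)
E
```

```text
side [499.3 176.4] top [509.6 303.9]
side [498.4 179.8] top [507.9 303.7]
side [507.6 176.2] top [520. 307.]
side [489.  183.5] top [495.9 300.3]
```

View pics/c6.png

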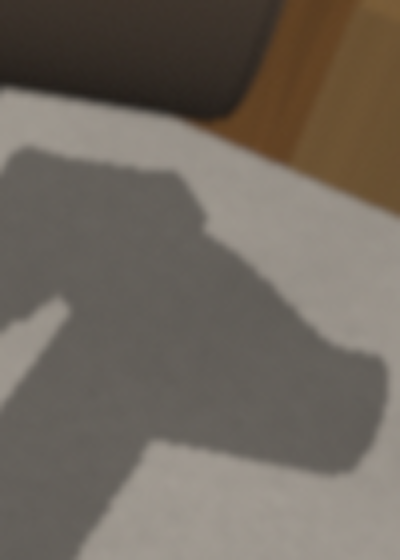

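```bash
python3 - <<'E'
from h import *
s=ctrl.get_state();R=Ro.from_quat(s['tcp_rot']).as_matrix();p=s['eef_pos']
i=cv2.imread('pics/side3.png')
x0,y0=440,100
o=cv2.resize(i[y0:y0+120,x0:x0+120],None,fx=5,fy=5,interpolation=cv2.INTER_CUBIC)
for d,c in(([0,0,0],(0,0,255)),([.011,0,0],(0,255,0)),([.011,.03,0],(255,0,0)),([.011,-.03,0],(255,0,255))):
    u=proj('side',p+R@d);cv2.circle(o,(int((u[0]-x0+.5)*5),int((u[1]-y0+.5)*5)),3,c,-1)
cv2.imwrite('pics/c7.png',o)
E
```

```text
(no output)
```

View pics/c7.png

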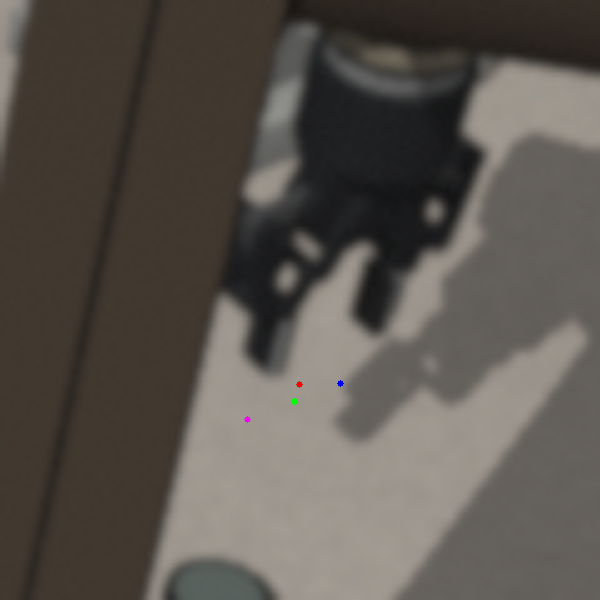

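Emit:
drive_tool --series '[[[0, 0, 0], [0, 0, 0]], [[0, 0, 0], [0, 0, 0]], [[0, 0, 0], [0, 0, 0]]]' --grip -0.2

```text
time: 3.95
eef_pos: [0.3626, -0.4793, 0.1135]
tcp_rot: [0.7, -0.105, -0.698, -0.102]
contact_force: [-0.0, -0.5, 0.4]
opening: 0.398
```

```bash
python3 - <<'E'
from h import *
shot('top','top4.png');shot('side','side4.png')
s=ctrl.get_state();R=Ro.from_quat(s['tcp_rot']).as_matrix();p=s['eef_pos'];print(p,s['dq'].round(3),s['opening'],s['time'])
C=[]
for n,x0,y0 in(('side',440,110),('top',470,260)):
    i=cv2.imread(f'pics/{n}4.png')
    o=cv2.resize(i[y0:y0+100,x0:x0+100],None,fx=4,fy=4,interpolation=cv2.INTER_CUBIC)
    for d,c in(([0,0,0],(0,0,255)),([.011,.018,0],(255,0,0)),([.011,-.018,0],(255,0,255)),([-.062,0,0],(0,255,255)),([-.111,0,0],(0,255,255))):
        u=proj(n,p+R@d);cv2.circle(o,(int((u[0]-x0+.5)*4),int((u[1]-y0+.5)*4)),3,c,-1)
    C.append(o)
cv2.imwrite('pics/c8.png',np.hstack(C))
E
```

```text
[ 0.36275465 -0.47919344  0.11350694] [-0.002  0.    -0.002 -0.002  0.    -0.001] 0.3957055050606403 4.05
```

View pics/c8.png

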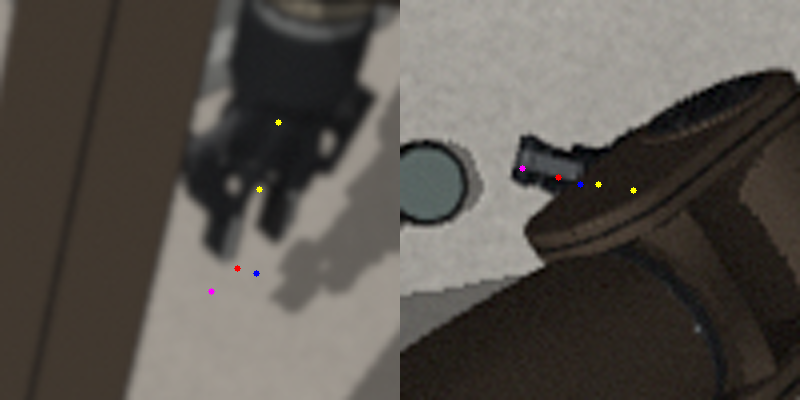

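Measured at rest, the fingertips in the side view, crop (224,258) and (272,240), stand about 25 mm farther back along the tool than the reported TCP implies. They match sideways. The block itself has not moved (0.2 px), so the jaws closed above it. I'll work from the true tips, going down in small steps and watching the force.

Emit:
drive_tool --series '[[[0, -0.9, -0.38], [0, 0, 0]], [[0, -0.9, -0.38], [0, 0, 0]], [[0.5, -0.6, -0.3], [0, 0, 0]], [[0.6, -0.1, -0.1], [0, 0, 0]], [[0.3, 0, 0], [0, 0, 0]]]' --grip 0.4

```text
time: 4.55
eef_pos: [0.462, -0.373, 0.0453]
tcp_rot: [0.703, -0.106, -0.696, -0.098]
contact_force: [-0.6, 1.6, -0.5]
opening: 0.702
```

```bash
python3 -c "
from h import *
go([.4572,-.3686,.018],73.2)"
```

```text
t 4.55 eef [ 0.462  -0.373   0.0453] q6 1.01 F [-0.6  1.6 -0.5] open 0.702
world d [-0.0048  0.0044 -0.0273] shift units now-axes [ 0.543 -0.062  0.124] turn [ 0.2  -0.65 -0.51]
shift units in final axes [ 0.545 -0.057  0.118]
```

Emit:
drive_tool --series '[[[0.2, -0.05, 0.1], [0, -0.5, -0.4]], [[0.2, 0, 0.02], [0, 0, 0]], [[0.15, 0, 0], [0, 0, 0]], [[0.1, 0, 0], [0, 0, 0]], [[0, 0, 0], [0, 0, 0]]]'

```text
time: 5.05
eef_pos: [0.4551, -0.3689, 0.0093]
tcp_rot: [-0.699, 0.102, 0.7, 0.102]
contact_force: [0.6, -0.0, -0.7]
opening: 0.699
```

```bash
python3 -c "
from h import *
go([.4572,-.3686,.005],73.2)"
```

```text
t 5.05 eef [ 0.4551 -0.3689  0.0093] q6 1.01 F [ 0.6 -0.  -0.7] open 0.699
world d [ 0.0021  0.0003 -0.0043] shift units now-axes [ 0.086 -0.018 -0.038] turn [ 0.15  0.06 -0.01]
shift units in final axes [ 0.086 -0.018 -0.038]
```

Emit:
drive_tool --series '[[[0.08, -0.01, -0.03], [0, 0, 0]], [[0.08, 0, 0], [0, 0, 0]], [[0.05, 0, 0], [0, 0, 0]], [[0.05, 0, 0], [0, 0, 0]], [[0, 0, 0], [0, 0, 0]]]'

```text
time: 5.55
eef_pos: [0.4576, -0.3712, -0.0026]
tcp_rot: [0.7, -0.104, -0.699, -0.102]
contact_force: [0.6, 0.2, -0.3]
opening: 0.7
```

```bash
python3 -c "
from h import *
go([.4572,-.3686,-.005],73.2)
shot('top','top5.png');shot('side','side5.png')
t=cv2.imread('pics/top5.png')[200:320,390:520];s=cv2.imread('pics/side5.png')[150:270,380:510]
cv2.imwrite('pics/c9.png',cv2.resize(np.hstack([t,s]),None,fx=3,fy=3,interpolation=cv2.INTER_CUBIC))"
```

```text
t 5.55 eef [ 0.4576 -0.3712 -0.0026] q6 1.01 F [ 0.6  0.2 -0.3] open 0.7
world d [-0.0004  0.0026 -0.0024] shift units now-axes [ 0.048 -0.048  0.023] turn [ 0.06 -0.16 -0.14]
shift units in final axes [ 0.048 -0.048  0.022]
```

View pics/c9.png

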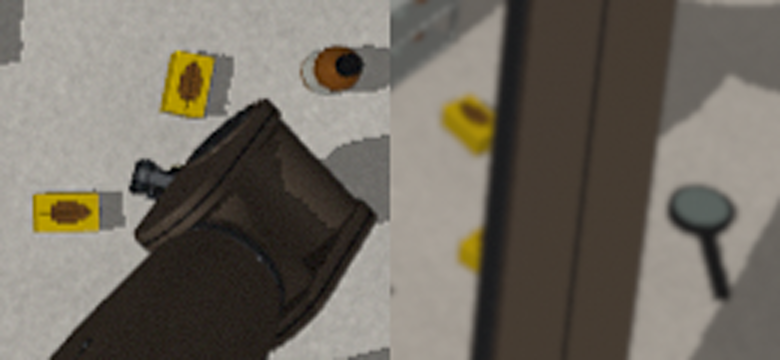

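At a reported z of −2.6 mm there is still no contact, so the offset is real. I close here.

Emit:
drive_tool --series '[[[0, 0, 0], [0, 0, 0]], [[0, 0, 0], [0, 0, 0]], [[0, 0, 0], [0, 0, 0]], [[0, 0, 0], [0, 0, 0]]]' --grip -1 --newtons 40

```text
time: 6.05
eef_pos: [0.4581, -0.3716, -0.0016]
tcp_rot: [0.701, -0.104, -0.698, -0.101]
contact_force: [-0.1, 0.2, -0.8]
opening: 0.377
```

Grasped: opening 0.377, about 32 mm against a block width of 34. I lift, and work out the drawer target.

Emit:
drive_tool --series '[[[-0.3, 0, 0], [0, 0, 0]], [[-0.7, 0, 0], [0, 0, 0]], [[-0.9, 0, 0], [0, 0, 0]], [[-0.9, 0, 0], [0, 0, 0]], [[-0.3, 0, 0], [0, 0, 0]]]'

```text
time: 6.55
eef_pos: [0.4553, -0.3682, 0.1571]
tcp_rot: [-0.698, 0.102, 0.701, 0.104]
contact_force: [0.7, -0.7, 0.1]
opening: 0.378
```

```bash
cat >> h.py <<'E'
yaw=np.radians(-5.8);cx=np.array([.684,.0044]);Rz=np.array([[np.cos(yaw),-np.sin(yaw)],[np.sin(yaw),np.cos(yaw)]])
w=lambda x,y,z:np.r_[cx+Rz@[x,y],z]
inv=lambda P:np.r_[Rz.T@(np.array(P)[:2]-cx),P[2]]
E
python3 - <<'E'
from h import *
for (X,Y),z in {(180,548):.094,(420,570):.094,(300,560):.094,(75,300):.111,(75,289):.111,(75,312):.111}.items():
    P=onz('top',235+X/4-.5,120+Y/4-.5,z);print((X,Y),P.round(4),'case',inv(P).round(4))
print(w(-.145,-.03,.15)); go(w(-.145,-.03,.19),84.2)
shot('side','side6.png')
t=cv2.imread('pics/top0.png')[235:265,275:350];cv2.imwrite('pics/c10.png',cv2.resize(t,None,fx=10,fy=10,interpolation=cv2.INTER_NEAREST))
E
```

```text
(180, 548) [0.4891 0.0704 0.094 ] case [-0.2006  0.0459  0.094 ]
(420, 570) [ 0.4724 -0.0761  0.094 ] case [-0.2024 -0.1015  0.094 ]
(300, 560) [ 0.4801 -0.0029  0.094 ] case [-0.2021 -0.0278  0.094 ]
(75, 300) [0.6408 0.1303 0.111 ] case [-0.0557  0.1208  0.111 ]
(75, 289) [0.6475 0.1302 0.111 ] case [-0.049   0.1214  0.111 ]
(75, 312) [0.6334 0.1304 0.111 ] case [-0.063   0.1202  0.111 ]
[ 0.53671061 -0.01079326  0.15      ]
t 6.55 eef [ 0.4553 -0.3682  0.1571] q6 1.01 F [ 0.7 -0.7  0.1] open 0.378
world d [0.0814 0.3574 0.0329] shift units now-axes [-0.638 -7.316  0.502] turn [-10.93   0.26   0.16]
shift units in final axes [-0.658 -7.277 -0.897]
```

View pics/c10.png

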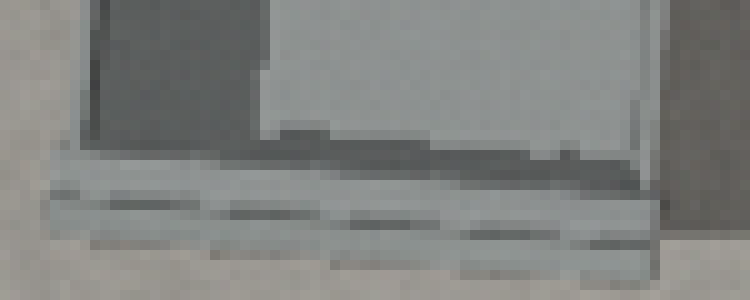

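View pics/side6.png

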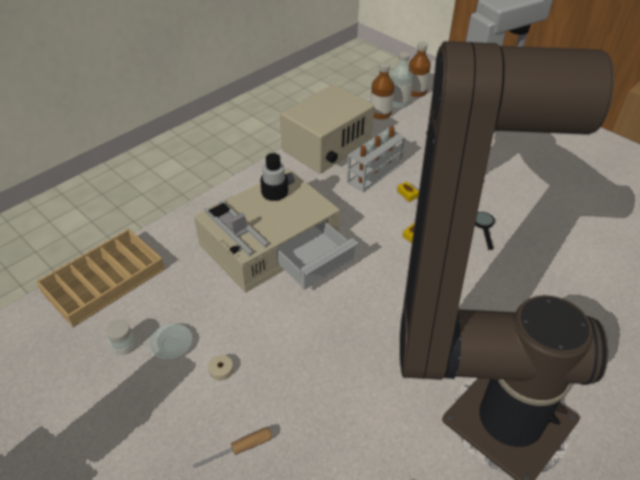

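The lip's outer edge lies at case x ≈ −0.202, so the drawer is about 80 mm open. Its y centre is −28 mm (given −30), and the lip length reads 147 mm against 150, so both are consistent. I carry the block over.

Emit:
drive_tool --series '[[[0, -0.5, 0.03], [-5.5, 0.1, 0.1]], [[0, -0.8, 0], [-5.5, 0, 0]], [[0, -0.9, -0.12], [0, 0, 0]], [[0, -0.9, -0.12], [0, 0, 0]], [[0, -0.9, -0.12], [0, 0, 0]]]'

```text
time: 7.1
eef_pos: [0.4998, -0.1721, 0.1605]
tcp_rot: [0.707, -0.038, -0.705, -0.034]
contact_force: [0.4, -1.0, -1.3]
opening: 0.384
```

```bash
python3 -c "
from h import *
go(w(-.139,-.03,.157),84)"
```

```text
t 7.1 eef [ 0.4998 -0.1721  0.1605] q6 1.15 F [ 0.4 -1.  -1.3] open 0.384
world d [ 0.0429  0.1607 -0.0035] shift units now-axes [ 0.054 -3.285 -0.524] turn [ 0.13 -0.16 -0.28]
shift units in final axes [ 0.069 -3.286 -0.516]
```

Emit:
drive_tool --series '[[[0, -0.8, -0.13], [0, 0, 0]], [[0, -0.8, -0.13], [0, 0, 0]], [[0, -0.7, -0.12], [0, 0, 0]], [[0, -0.4, -0.1], [0, 0, 0]], [[0, 0, 0], [0, 0, 0]]]'

```text
time: 7.6
eef_pos: [0.5352, -0.0283, 0.1575]
tcp_rot: [-0.706, 0.035, 0.707, 0.033]
contact_force: [-0.7, -0.4, -1.0]
opening: 0.387
```

```bash
python3 -c "
from h import *
go(w(-.139,-.03,.157),84)"
```

```text
t 7.6 eef [ 0.5352 -0.0283  0.1575] q6 1.43 F [-0.7 -0.4 -1. ] open 0.387
world d [ 0.0074  0.0169 -0.0005] shift units now-axes [ 0.008 -0.351 -0.116] turn [ 0.51  0.11 -0.14]
shift units in final axes [ 0.01  -0.352 -0.113]
```

Emit:
drive_tool --series '[[[0, -0.35, -0.11], [0.5, 0.1, -0.1]], [[0, 0, 0], [0, 0, 0]]]'

```text
time: 7.8
eef_pos: [0.5413, -0.0112, 0.1564]
tcp_rot: [-0.705, 0.037, 0.707, 0.036]
contact_force: [0.6, -0.6, -1.0]
opening: 0.379
```

```bash
python3 -c "
from h import *
go(w(-.139,-.03,.157),84)
shot('top','top7.png');shot('side','side7.png')
t=cv2.imread('pics/top7.png')[120:290,235:405];s=cv2.imread('pics/side7.png')[140:310,230:400]
cv2.imwrite('pics/c11.png',np.hstack([cv2.resize(a,(400,400),interpolation=cv2.INTER_CUBIC) for a in (t,s)]))"
```

```text
t 7.8 eef [ 0.5413 -0.0112  0.1564] q6 1.47 F [ 0.6 -0.6 -1. ] open 0.379
world d [ 0.0014 -0.0002  0.0006] shift units now-axes [-0.012  0.    -0.028] turn [ 0.06  0.14 -0.09]
shift units in final axes [-0.011  0.    -0.028]
```

View pics/c11.png

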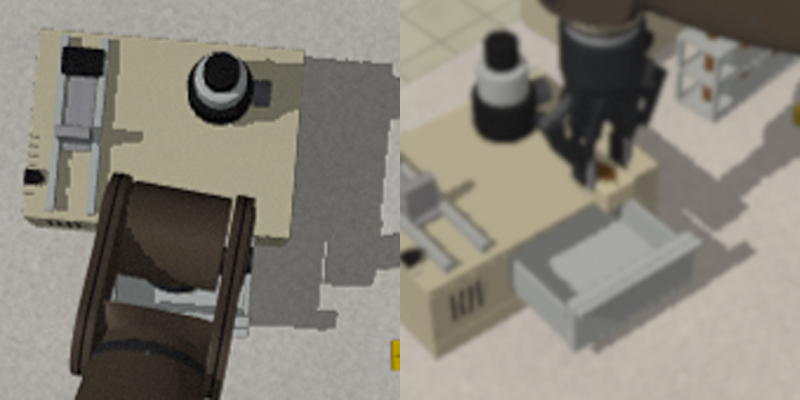

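```bash
python3 - <<'E'
from h import *
i=cv2.imread('pics/side7.png')
x0,y0=260,150
o=cv2.resize(i[y0:y0+120,x0:x0+120],None,fx=5,fy=5,interpolation=cv2.INTER_CUBIC)
def dot(P,c):
    u=proj('side',P)-0; u=u+[-1,1.7]; cv2.circle(o,(int((u[0]-x0+.5)*5),int((u[1]-y0+.5)*5)),3,c,-1)
p=inv([.5413,-.0112,0])
for z,c in((.158,(0,0,255)),(.182,(0,255,0))):
    for a in(-.027,.027):
        for b in(-.017,.017): dot(w(p[0]+a,p[1]+b,z),c)
for a in(-.18,-.1):
    for b in(-.099,.039): dot(w(a,b,.075),(255,0,0))
cv2.imwrite('pics/c12.png',o)
E
```

```text
(no output)
```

View pics/c12.png

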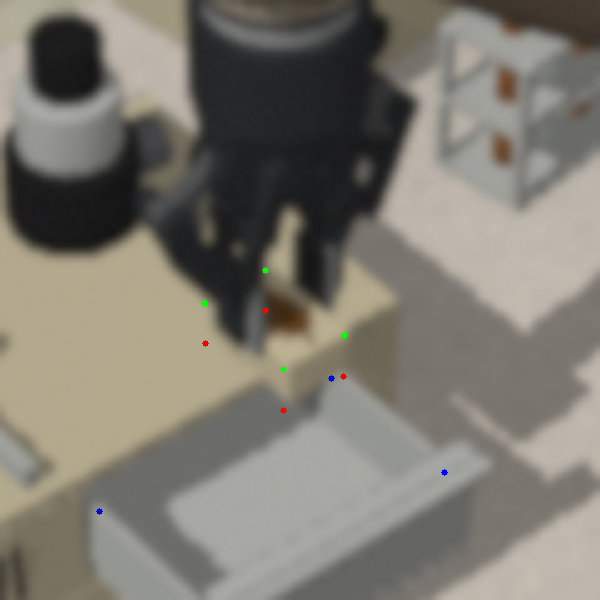

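The held block agrees with the predicted position, and it hangs over the open drawer with the leaf up. I lower it.

Emit:
drive_tool --series '[[[0.4, 0, -0.02], [0, 0, 0]], [[0.6, 0, 0], [0, 0, 0]], [[0.5, 0, 0], [0, 0, 0]], [[0.3, 0, 0], [0, 0, 0]], [[0.1, 0, 0], [0, 0, 0]]]'

```text
time: 8.4
eef_pos: [0.542, -0.0202, 0.0605]
tcp_rot: [0.706, -0.041, -0.706, -0.037]
contact_force: [0.4, 0.9, -0.5]
opening: 0.388
```

```bash
python3 -c "
from h import *
go(w(-.139,-.03,.0354),84)"
```

```text
t 8.4 eef [ 0.542  -0.0202  0.0605] q6 1.46 F [ 0.4  0.9 -0.5] open 0.388
world d [ 0.0007  0.0088 -0.0251] shift units now-axes [ 0.501 -0.18   0.007] turn [-0.33 -0.08 -0.32]
shift units in final axes [ 0.502 -0.177  0.005]
```

Emit:
drive_tool --series '[[[0, -0.17, 0], [-0.3, 0, -0.3]], [[0.2, 0, 0], [0, 0, 0]], [[0.1, 0, 0], [0, 0, 0]], [[0, 0, 0], [0, 0, 0]]]'

```text
time: 8.8
eef_pos: [0.5437, -0.0132, 0.0458]
tcp_rot: [0.707, -0.038, -0.705, -0.037]
contact_force: [-0.1, 0.3, -0.5]
opening: 0.38
```

```bash
python3 -c "
from h import *
go(w(-.139,-.03,.0354),84)"
```

```text
t 8.8 eef [ 0.5437 -0.0132  0.0458] q6 1.47 F [-0.1  0.3 -0.5] open 0.38
world d [-0.001   0.0018 -0.0104] shift units now-axes [ 0.209 -0.034  0.024] turn [-0.12 -0.19 -0.04]
shift units in final axes [ 0.209 -0.034  0.023]
```

Emit:
drive_tool --series '[[[0.08, -0.03, 0.02], [-0.1, -0.1, 0]], [[0.05, 0, 0], [0, 0, 0]], [[0.03, 0, 0], [0, 0, 0]], [[0, 0, 0], [0, 0, 0]]]'

```text
time: 9.2
eef_pos: [0.5439, -0.0115, 0.0385]
tcp_rot: [0.708, -0.037, -0.705, -0.036]
contact_force: [-0.8, -0.6, -1.6]
opening: 0.376
```

Emit:
drive_tool --series '[[[0.03, 0, 0], [0, 0, 0]], [[0, 0, 0], [0, 0, 0]]]'

```text
time: 9.4
eef_pos: [0.5441, -0.0115, 0.0371]
tcp_rot: [0.708, -0.037, -0.705, -0.036]
contact_force: [-0.8, -0.1, 0.2]
opening: 0.381
```

Emit:
drive_tool --series '[[[0.025, 0, 0], [0, 0, 0]], [[0, 0, 0], [0, 0, 0]]]'

```text
time: 9.6
eef_pos: [0.5442, -0.0116, 0.0359]
tcp_rot: [0.708, -0.037, -0.705, -0.036]
contact_force: [0.3, -0.5, -0.2]
opening: 0.379
```

Emit:
drive_tool --series '[[[0.02, 0, 0], [0, 0, 0]], [[0, 0, 0], [0, 0, 0]]]'

```text
time: 9.8
eef_pos: [0.5447, -0.0117, 0.0354]
tcp_rot: [0.708, -0.037, -0.704, -0.036]
contact_force: [-0.2, 0.5, -0.9]
opening: 0.378
```

```bash
python3 -c "
from h import *
go(w(-.139,-.03,.0354),84)
shot('side','side8.png')
s=cv2.imread('pics/side8.png')[150:300,240:390]
cv2.imwrite('pics/c13.png',cv2.resize(s,None,fx=4,fy=4,interpolation=cv2.INTER_CUBIC))"
```

```text
t 9.8 eef [ 0.5447 -0.0117  0.0354] q6 1.47 F [-0.2  0.5 -0.9] open 0.378
world d [-0.002   0.0003  0.    ] shift units now-axes [-0.001 -0.001  0.041] turn [ 0.03 -0.33 -0.07]
shift units in final axes [-0.    -0.001  0.041]
```

View pics/c13.png

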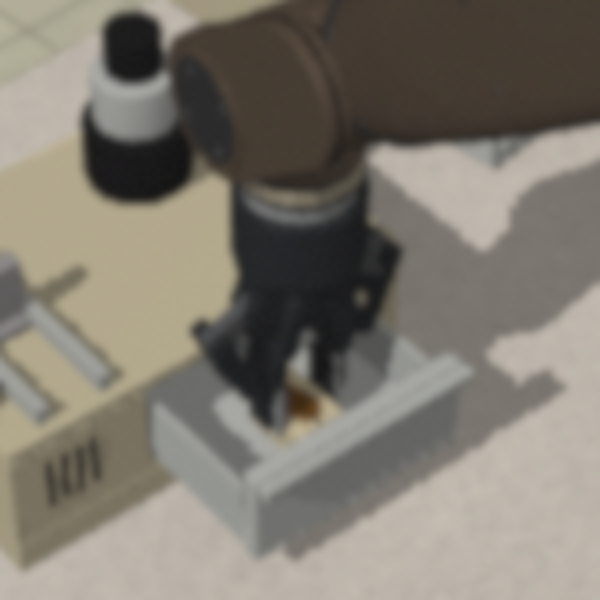

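The block is low in the drawer with no contact force yet. I keep going in 1 mm steps.

Emit:
drive_tool --series '[[[0.03, 0, 0], [0, -0.3, 0]], [[0, 0, 0], [0, 0, 0]]]'

```text
time: 10.05
eef_pos: [0.5461, -0.0118, 0.0357]
tcp_rot: [0.707, -0.037, -0.705, -0.036]
contact_force: [0.2, -0.2, -0.6]
opening: 0.381
```

Emit:
drive_tool --series '[[[0.03, 0, 0], [0, 0, 0]], [[0, 0, 0], [0, 0, 0]]]'

```text
time: 10.25
eef_pos: [0.5471, -0.012, 0.0354]
tcp_rot: [0.708, -0.037, -0.705, -0.036]
contact_force: [-0.1, 0.3, -0.9]
opening: 0.376
```

Emit:
drive_tool --series '[[[0.05, 0, 0.04], [0, 0, 0]], [[0.0, 0, 0], [0, 0, 0]]]'

```text
time: 10.45
eef_pos: [0.5477, -0.0121, 0.0357]
tcp_rot: [0.71, -0.038, -0.703, -0.036]
contact_force: [-0.7, -0.7, -0.4]
opening: 0.379
```

```bash
python3 -c "
from h import *
go(w(-.139,-.03,.0354),84); s=ctrl.get_state(); print(s['joint_efforts'].round(2),s['wrist_torque'].round(2))"
```

```text
t 10.45 eef [ 0.5477 -0.0121  0.0357] q6 1.47 F [-0.7 -0.7 -0.4] open 0.379
world d [-0.0051  0.0007 -0.0003] shift units now-axes [ 0.005 -0.003  0.102] turn [ 0.02 -0.58 -0.09]
shift units in final axes [ 0.006 -0.003  0.102]
[ 1.000e-02 -3.336e+01 -2.452e+01  1.000e-02 -2.000e-02 -0.000e+00] [-0.02  0.02  0.  ]
```

```bash
python3 -c "
from h import *
s=ctrl.get_state(); print(s['qpos'].round(3))"
```

```text
[-2.070e-01  2.210e-01  2.013e+00 -1.000e-03  8.970e-01  1.469e+00]
```

z has stalled at 35.5 mm, which is exactly the reported height predicted for the block on the drawer floor. The zero rows relax the force. The block is down, so I release gently and rise.

Emit:
drive_tool --series '[[[0, 0, 0], [0, 0, 0]], [[0, 0, 0], [0, 0, 0]], [[0, 0, 0], [0, 0, 0]]]' --grip 0.2

```text
time: 10.75
eef_pos: [0.5468, -0.012, 0.0346]
tcp_rot: [0.709, -0.038, -0.703, -0.036]
contact_force: [-0.1, -0.2, 0.5]
opening: 0.598
```

Emit:
drive_tool --series '[[[-0.2, 0, 0], [0, 0, 0]], [[-0.5, 0, 0], [0, 0, 0]], [[-0.8, 0, 0], [0, 0, 0]], [[-0.8, 0, 0], [0, 0, 0]], [[-0.4, 0, 0.5], [0, 0, 0]]]'

```text
time: 11.25
eef_pos: [0.5183, -0.0089, 0.1706]
tcp_rot: [-0.705, 0.037, 0.707, 0.037]
contact_force: [0.1, 0.2, -0.1]
opening: 0.604
```

```bash
python3 -c "
from h import *
go(w(-.26,-.03,.17),84)
shot('side','side9.png')
s=cv2.imread('pics/side9.png')[150:300,240:390]
cv2.imwrite('pics/c14.png',cv2.resize(s,None,fx=4,fy=4,interpolation=cv2.INTER_CUBIC))"
```

```text
t 11.25 eef [ 0.5183 -0.0089  0.1706] q6 1.46 F [ 0.1  0.2 -0.1] open 0.604
world d [-0.096   0.0097 -0.0006] shift units now-axes [0.018 0.008 1.93 ] turn [-0.    0.15 -0.03]
shift units in final axes [0.013 0.008 1.93 ]
```

View pics/c14.png

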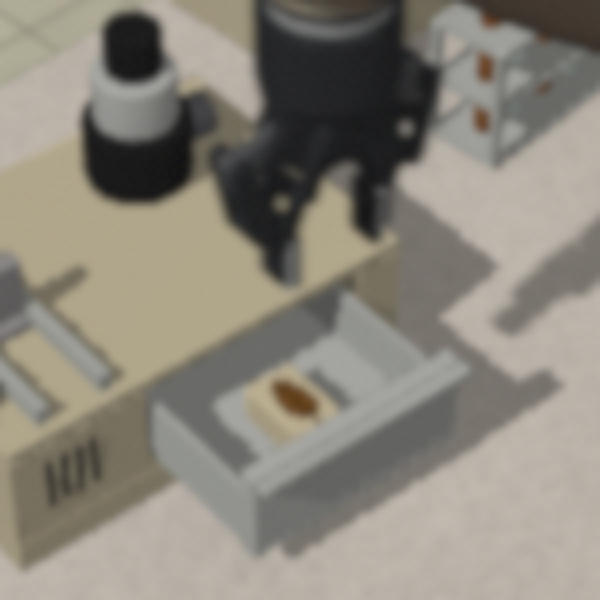

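The block lies flat in the drawer, leaf up, at about crop (290,400). Next I shut the jaws, go in front of the lip and lower.

Emit:
drive_tool --series '[[[0, 0, 0.7], [0, 0, 0]], [[0, 0, 0.6], [0, 0, 0]], [[0, 0, 0.1], [0, 0, 0]], [[0, 0, 0], [0, 0, 0]]]' --grip -1

```text
time: 11.7
eef_pos: [0.4444, -0.0007, 0.1748]
tcp_rot: [0.706, -0.037, -0.706, -0.036]
contact_force: [0.3, -0.6, 0.4]
opening: 0.004
```

```bash
python3 -c "
from h import *
go(w(-.237,-.03,.065),84)
shot('side','side10.png');shot('top','top10.png')
s=cv2.imread('pics/side10.png')[150:300,240:390];t=cv2.imread('pics/top10.png')[170:320,240:390]
cv2.imwrite('pics/c15.png',np.hstack([cv2.resize(a,(400,400),interpolation=cv2.INTER_CUBIC) for a in (t,s)]))"
```

```text
t 11.7 eef [ 0.4444 -0.0007  0.1748] q6 1.45 F [ 0.3 -0.6  0.4] open 0.004
world d [ 0.0008 -0.0008 -0.1098] shift units now-axes [ 2.197  0.012 -0.015] turn [ 0.04 -0.05 -0.07]
shift units in final axes [ 2.197  0.014 -0.017]
```

View pics/c15.png

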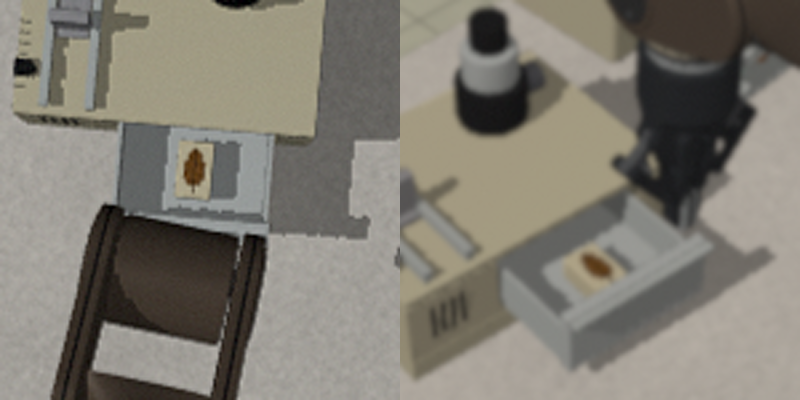

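```bash
python3 - <<'E'
from h import *
for z in(.15,.16,.17,.18,.19,.2): print(z,(proj('side',(.4444,-.0007,z))+[-1,1.7]).round(1))
s=cv2.imread('pics/side10.png')[180:260,300:400]
cv2.imwrite('pics/c16.png',cv2.resize(s,None,fx=6,fy=6,interpolation=cv2.INTER_CUBIC))
E
```

```text
0.15 [343.4 249. ]
0.16 [343.6 245.7]
0.17 [343.7 242.3]
0.18 [343.9 238.9]
0.19 [344.1 235.5]
0.2 [344.3 232. ]
```

View pics/c16.png

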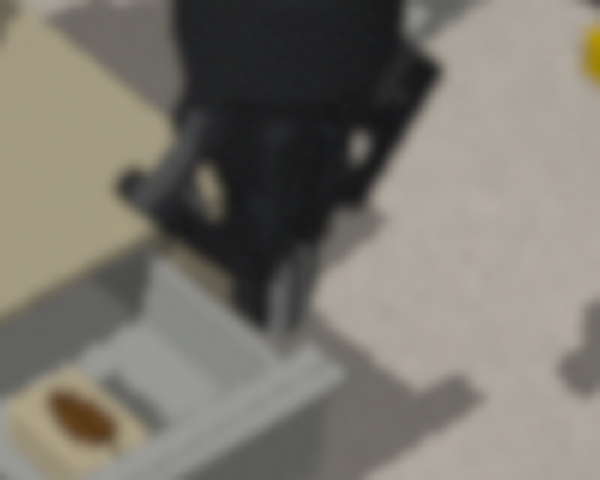

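The shut fingertips read z ≈ 0.190 with the TCP reported at 0.175, so the tips stand about 16 mm above the reported TCP. To get the tips at about 0.075, I go to a reported z of 0.06.

Emit:
drive_tool --series '[[[0.7, 0, 0], [0, 0, 0]], [[0.7, 0, 0], [0, 0, 0]], [[0.5, 0, 0], [0, 0, 0]], [[0.35, 0, 0], [0, 0, 0]], [[0, 0, 0], [0, 0, 0]]]'

```text
time: 12.3
eef_pos: [0.4526, -0.0027, 0.0604]
tcp_rot: [0.709, -0.038, -0.704, -0.036]
contact_force: [-0.2, 0.2, -0.5]
opening: -0.0
```

```bash
python3 -c "
from h import *
go(w(-.237,-.03,.06),84)
shot('side','side11.png')
s=cv2.imread('pics/side11.png')[150:300,240:390]
cv2.imwrite('pics/c17.png',cv2.resize(s,None,fx=4,fy=4,interpolation=cv2.INTER_CUBIC))"
```

```text
t 12.3 eef [ 0.4526 -0.0027  0.0604] q6 1.45 F [-0.2  0.2 -0.5] open -0.0
world d [-0.0075  0.0012 -0.0004] shift units now-axes [ 0.007 -0.008  0.151] turn [ 0.01 -0.41 -0.1 ]
shift units in final axes [ 0.008 -0.008  0.151]
```

View pics/c17.png

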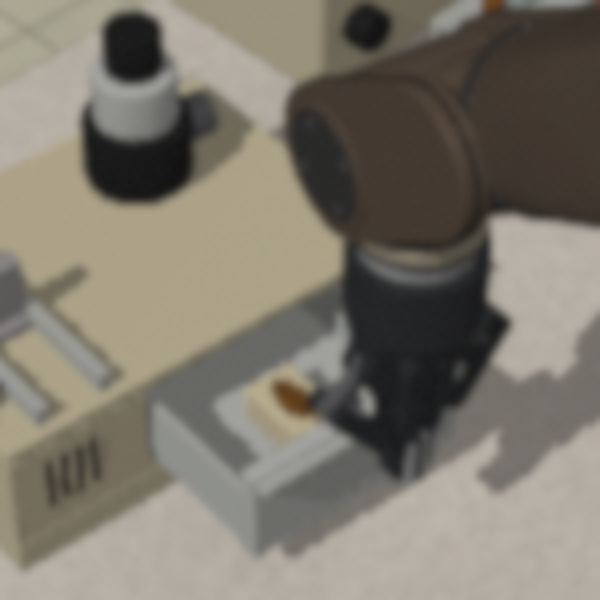

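The shut fingers stand in front of the lip, with the tips below lip height at crop (408,475). I push the drawer in.

Emit:
drive_tool --series '[[[0, 0, -0.2], [0, -0.4, 0]], [[0, 0, -0.25], [0, 0, 0]], [[0, 0, -0.25], [0, 0, 0]], [[0, 0, -0.25], [0, 0, 0]], [[0, 0, -0.25], [0, 0, 0]]]'

```text
time: 12.85
eef_pos: [0.5158, -0.0093, 0.0637]
tcp_rot: [-0.705, 0.037, 0.707, 0.036]
contact_force: [-2.0, 0.9, -0.8]
opening: 0.001
```

```bash
python3 -c "
from h import *
go(w(-.135,-.03,.06),84)
shot('side','side12.png')
s=cv2.imread('pics/side12.png')[150:300,240:390]
cv2.imwrite('pics/c18.png',cv2.resize(s,None,fx=4,fy=4,interpolation=cv2.INTER_CUBIC))"
```

```text
t 12.85 eef [ 0.5158 -0.0093  0.0637] q6 1.46 F [-2.   0.9 -0.8] open 0.001
world d [ 0.0309 -0.0025 -0.0037] shift units now-axes [ 0.072 -0.014 -0.62 ] turn [ 0.04  0.21 -0.11]
shift units in final axes [ 0.074 -0.015 -0.619]
```

View pics/c18.png

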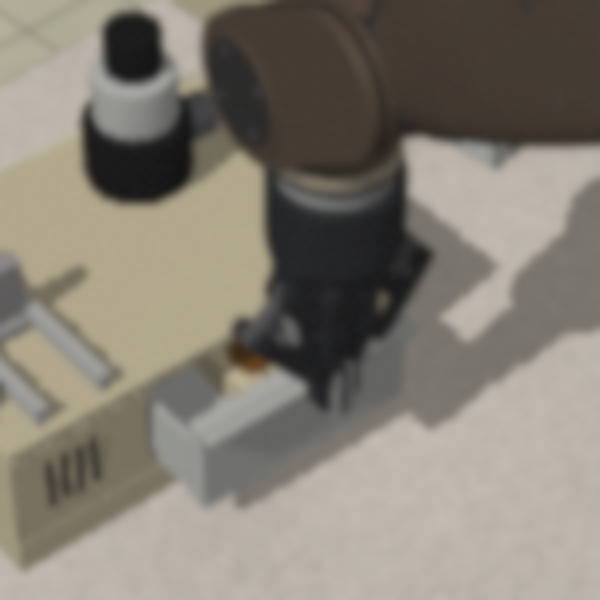

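The drawer is closing, at about 2 N. I continue.

Emit:
drive_tool --series '[[[0.05, 0, -0.2], [0, 0, 0]], [[0, 0, -0.2], [0, 0, 0]], [[0, 0, -0.1], [0, 0, 0]]]'

```text
time: 13.2
eef_pos: [0.5457, -0.0128, 0.0633]
tcp_rot: [0.706, -0.038, -0.706, -0.036]
contact_force: [-1.2, 0.9, 1.2]
opening: 0.0
```

Emit:
drive_tool --series '[[[0, 0, -0.1], [0, 0, 0]]]'

```text
time: 13.3
eef_pos: [0.5496, -0.0132, 0.0631]
tcp_rot: [-0.705, 0.037, 0.708, 0.036]
contact_force: [-15.1, 0.6, 11.2]
opening: -0.001
```

Emit:
drive_tool --series '[[[0, 0, -0.1], [0, 0, 0]]]'

```text
time: 13.4
eef_pos: [0.5492, -0.013, 0.0628]
tcp_rot: [-0.698, 0.037, 0.714, 0.036]
contact_force: [-24.2, 0.8, 16.8]
opening: 0.001
```

The force rises at the predicted shut position. I back off and look.

Emit:
drive_tool --series '[[[0, 0, 0.1], [0, 0, 0]], [[0, 0, 0.3], [0, 0.5, 0]], [[0, 0, 0.5], [0, 0.5, 0]], [[0, 0, 0.6], [0, 0, 0]], [[0, 0, 0], [0, 0, 0]]]'

```text
time: 13.9
eef_pos: [0.4766, -0.0058, 0.0653]
tcp_rot: [0.708, -0.038, -0.704, -0.035]
contact_force: [0.1, 0.8, -0.5]
opening: 0.001
```

```bash
python3 -c "
from h import *
go(w(-.235,-.03,.06),84)
shot('side','side13.png');shot('top','top13.png')
s=cv2.imread('pics/side13.png')[150:300,240:390];t=cv2.imread('pics/top13.png')[170:320,240:390]
cv2.imwrite('pics/c19.png',np.hstack([cv2.resize(a,(400,400),interpolation=cv2.INTER_CUBIC) for a in (t,s)]))"
```

```text
t 13.9 eef [ 0.4766 -0.0058  0.0653] q6 1.45 F [ 0.1  0.8 -0.5] open 0.001
world d [-0.0294  0.0042 -0.0053] shift units now-axes [ 0.103 -0.023  0.594] turn [ 0.11 -0.38 -0.18]
shift units in final axes [ 0.107 -0.021  0.593]
```

View pics/c19.png

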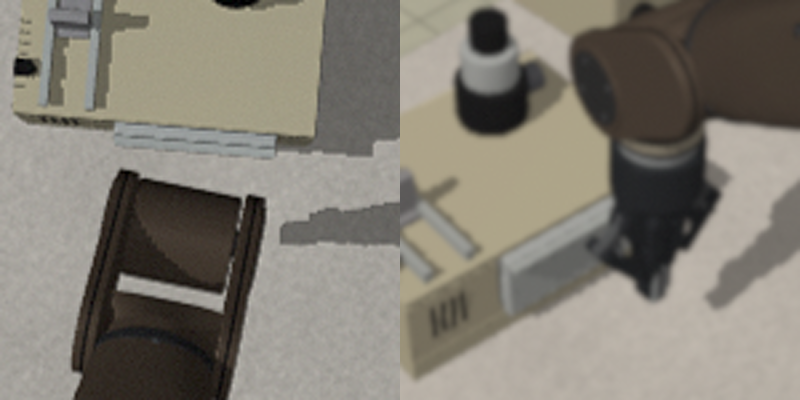

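```bash
python3 - <<'E'
from h import *
t=cv2.imread('pics/top13.png')
cv2.imwrite('pics/c20.png',cv2.resize(t[190:235,270:350],None,fx=10,fy=10,interpolation=cv2.INTER_NEAREST))
for d in (0,.005,.01):
    print(d,[proj('top',w(-.122-d,y,.094)).round(1) for y in(.045,-.105)],'panel inner top',[proj('top',w(-.1-d,y,.094)).round(1) for y in(.045,-.105)])
E
```

```text
0 [array([282.6, 224.7]), array([343.4, 229.5])] panel inner top [array([283.3, 215.8]), array([344.1, 220.6])]
0.005 [array([282.4, 226.7]), array([343.3, 231.5])] panel inner top [array([283.1, 217.8]), array([343.9, 222.6])]
0.01 [array([282.2, 228.7]), array([343.1, 233.5])] panel inner top [array([283. , 219.8]), array([343.8, 224.6])]
```

View pics/c20.png

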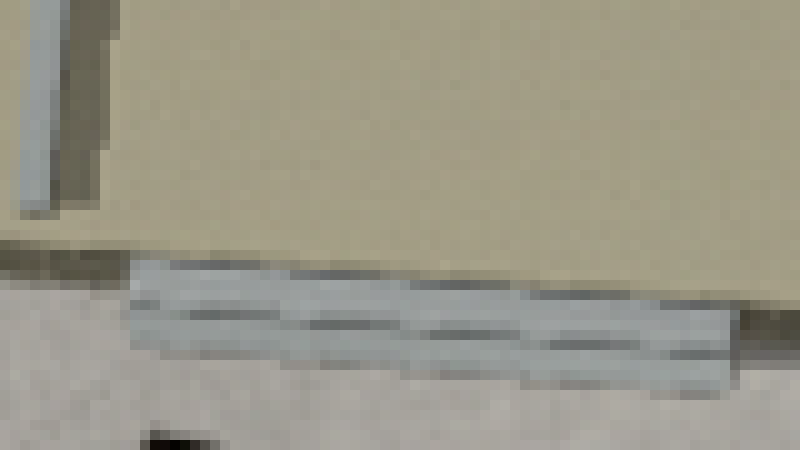

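The lip's outer edge is at rows 224.0 and 229.0. A fully shut drawer predicts 224.7 and 229.5, so it is shut. Next comes the shutter: raise, and turn the jaws to lie along the case's x.

Emit:
drive_tool --series '[[[-0.5, 0, 0.1], [-8.5, 0, 0]], [[-0.5, 0, 0], [-8.5, 0, 0]], [[-0.5, 0, 0], [-8.5, 0, 0]], [[-0.5, 0, 0], [-8.5, 0, 0]], [[-0.5, 0, 0], [-8.5, 0, 0]]]' --grip 0.1

```text
time: 14.5
eef_pos: [0.4786, -0.0067, 0.1959]
tcp_rot: [0.674, 0.223, -0.666, 0.23]
contact_force: [0.2, 0.5, -0.7]
opening: 0.552
```

Emit:
drive_tool --series '[[[0, 0, 0], [-8.5, 0, 0]], [[0, 0, 0], [-8.5, 0, 0]], [[0, 0, 0], [-8.5, 0, 0]], [[0, 0, 0], [-8.5, 0, 0]], [[0, 0, 0], [-8.5, 0, 0]]]'

```text
time: 15.0
eef_pos: [0.4913, -0.0093, 0.2082]
tcp_rot: [0.549, 0.443, -0.532, 0.468]
contact_force: [-0.2, -0.2, 1.6]
opening: 0.548
```

```bash
python3 - <<'E'
from h import *
go(w(-.015,.09,.18),-6)
i=cv2.imread('pics/top13.png')
cv2.imwrite('pics/c21.png',cv2.resize(i[150:220,238:298],None,fx=10,fy=10,interpolation=cv2.INTER_NEAREST)[:600])
i=cv2.imread('pics/side13.png')
cv2.imwrite('pics/c22.png',cv2.resize(i[190:270,190:270],None,fx=7,fy=7,interpolation=cv2.INTER_CUBIC))
for p in((-.015,.09,.148),(-.021,.09,.148),(-.009,.09,.148)): print(p,proj('top',w(*p)).round(1),proj('side',w(*p)).round(1))
E
```

```text
t 15.0 eef [ 0.4913 -0.0093  0.2082] q6 -0.05 F [-0.2 -0.2  1.6] open 0.548
world d [ 0.1869  0.1048 -0.0282] shift units now-axes [ 0.695  3.303 -2.7  ] turn [-3.74  0.28 -2.44]
shift units in final axes [ 0.563  3.499 -2.475]
(-0.015, 0.09, 0.148) [265.7 176.1] [237.7 216.3]
(-0.021, 0.09, 0.148) [265.5 178.6] [239.2 217.7]
(-0.009, 0.09, 0.148) [265.9 173.6] [236.2 214.9]
```

View pics/c21.png

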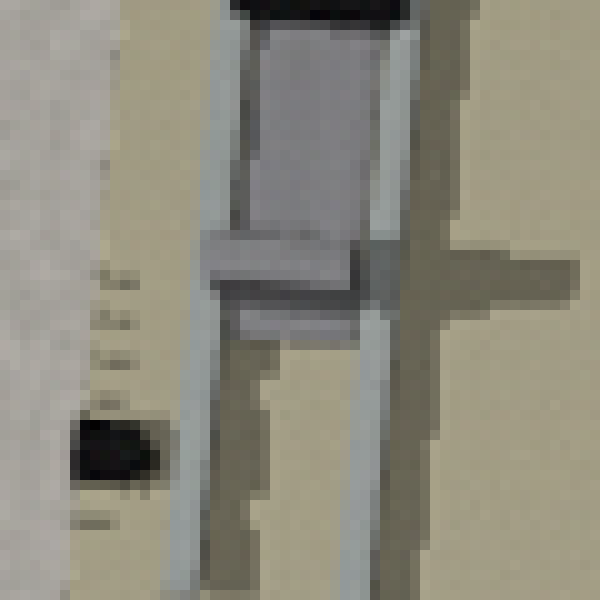

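View pics/c22.png

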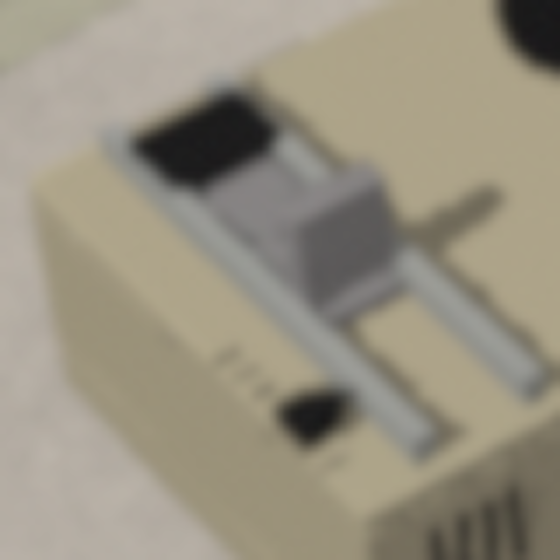

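```bash
python3 - <<'E'
from h import *
for v in (194.3,194.5,194.8): print('ptr',inv(onz('top',253.8,v,.111)).round(4))
pl=onz('top',265.4,175.7,.148);print('plate',inv(pl).round(4),pl.round(4))
i=cv2.imread('pics/top13.png')
m=(i.max(2)<45).astype(np.uint8); m[:,:240]=0; m[:185]=0;m[205:]=0;m[:,260:]=0
ys,xs=np.nonzero(m); 
for x in sorted(set(xs)): print(x,ys[xs==x].min(),ys[xs==x].max(),ys[xs==x].mean())
print([(x,inv(onz('top',x,ys[xs==x].mean(),.111))[:2].round(4)) for x in sorted(set(xs))])
E
```

```text
ptr [-0.0551  0.1196  0.111 ]
ptr [-0.0556  0.1195  0.111 ]
ptr [-0.0563  0.1194  0.111 ]
plate [-0.0141  0.0908  0.148 ] [0.6791 0.0962 0.148 ]
245 196 196 196.0
246 192 197 194.5
247 192 197 194.5
248 192 197 194.5
249 192 197 194.5
250 192 197 194.5
251 193 197 195.0
252 194 196 195.0
253 195 196 195.5
[(np.int64(245), array([-0.061 ,  0.1405])), (np.int64(246), array([-0.0571,  0.1384])), (np.int64(247), array([-0.0569,  0.136 ])), (np.int64(248), array([-0.0567,  0.1336])), (np.int64(249), array([-0.0565,  0.1312])), (np.int64(250), array([-0.0563,  0.1287])), (np.int64(251), array([-0.0574,  0.1262])), (np.int64(252), array([-0.0572,  0.1238])), (np.int64(253), array([-0.0582,  0.1212]))]
```

The plate measures case x = −0.0141 (it should be −0.015) and the pointer about −0.056, so the pull is about 41–42 mm, within the given 28–50. I move over the plate.

Emit:
drive_tool --series '[[[0, 0, 0], [-3.7, 0.3, -2.4]], [[0.1, 0.75, -0.5], [0, 0, 0]], [[0.1, 0.75, -0.5], [0, 0, 0]], [[0.1, 0.75, -0.5], [0, 0, 0]], [[0.1, 0.75, -0.5], [0, 0, 0]]]'

```text
time: 15.5
eef_pos: [0.663, 0.0741, 0.1945]
tcp_rot: [0.529, 0.468, -0.522, 0.478]
contact_force: [0.3, -1.1, 0.2]
opening: 0.554
```

```bash
python3 -c "
from h import *
go([.6791,.0962,.18],-6)"
```

```text
t 15.5 eef [0.663  0.0741 0.1945] q6 0.07 F [ 0.3 -1.1  0.2] open 0.554
world d [ 0.0161  0.0221 -0.0145] shift units now-axes [ 0.295  0.269 -0.475] turn [-0.04  0.06 -0.97]
shift units in final axes [ 0.291  0.274 -0.474]
```

Emit:
drive_tool --series '[[[0, 0.27, -0.47], [0, 0, -0.9]], [[0, 0, 0], [0, 0, 0]], [[0, 0, 0], [0, 0, 0]]]'

```text
time: 15.8
eef_pos: [0.6873, 0.0993, 0.1931]
tcp_rot: [0.526, 0.472, -0.524, 0.475]
contact_force: [-0.8, -0.2, 0.8]
opening: 0.552
```

```bash
python3 -c "
from h import *
go([.6791,.0962,.18],-6)
shot('side','side14.png');shot('top','top14.png')
s=cv2.imread('pics/side14.png')[130:280,170:320];t=cv2.imread('pics/top14.png')[110:260,220:370]
cv2.imwrite('pics/c23.png',np.hstack([cv2.resize(a,(400,400),interpolation=cv2.INTER_CUBIC) for a in (t,s)]))"
```

```text
t 15.8 eef [0.6873 0.0993 0.1931] q6 0.1 F [-0.8 -0.2  0.8] open 0.552
world d [-0.0082 -0.0031 -0.0131] shift units now-axes [ 0.261 -0.159  0.078] turn [ 0.11 -0.01 -0.36]
shift units in final axes [ 0.262 -0.157  0.078]
```

View pics/c23.png

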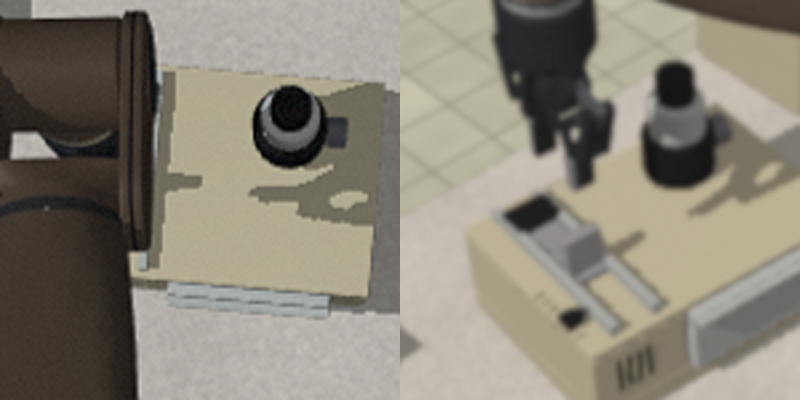

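```bash
python3 - <<'E'
from h import *
i=cv2.imread('pics/side14.png')
cv2.imwrite('pics/c24.png',cv2.resize(i[150:230,190:270],None,fx=7,fy=7,interpolation=cv2.INTER_CUBIC))
for z in(.20,.21,.22,.23): print(z,(proj('side',(.6873,.0993,z))+[-1,1.7]).round(1))
E
```

```text
0.2 [230.6 199.2]
0.21 [230.2 195.7]
0.22 [229.7 192.2]
0.23 [229.3 188.6]
```

View pics/c24.png

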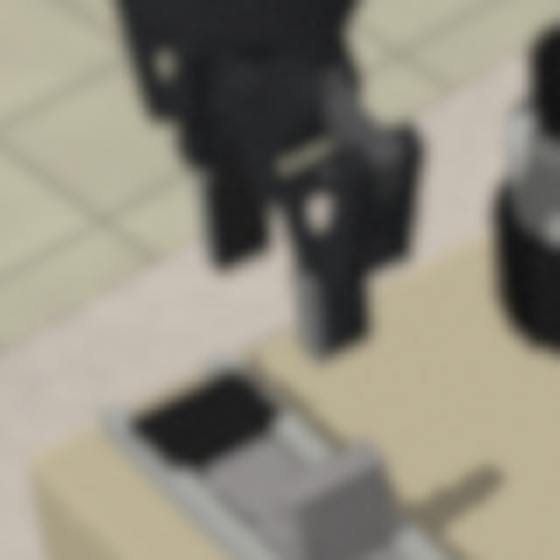

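Tips are at about (229.9,193.5), on the tool axis sideways, at z ≈ 0.216 (reported TCP + 23 mm with the jaws open this far). I correct xy and lower around the plate.

Emit:
drive_tool --series '[[[0, -0.15, 0.08], [0, 0, -0.3]], [[0.3, 0, 0], [0, 0, 0]], [[0.3, 0, 0], [0, 0, 0]], [[0, 0, 0], [0, 0, 0]]]'

```text
time: 16.3
eef_pos: [0.6761, 0.0926, 0.1622]
tcp_rot: [0.526, 0.472, -0.526, 0.473]
contact_force: [0.2, 0.5, -0.0]
opening: 0.553
```

```bash
python3 -c "
from h import *
go([.6791,.0962,.106],-6)"
```

```text
t 16.3 eef [0.6761 0.0926 0.1622] q6 0.09 F [ 0.2  0.5 -0. ] open 0.553
world d [ 0.003   0.0036 -0.0562] shift units now-axes [ 1.125  0.05  -0.078] turn [-0.13  0.01 -0.09]
shift units in final axes [ 1.125  0.052 -0.078]
```

Emit:
drive_tool --series '[[[0.2, 0.05, -0.08], [0, 0, 0]], [[0.4, 0, 0], [0, 0, 0]], [[0.2, 0, 0], [0, 0, 0]], [[0, 0, 0], [0, 0, 0]]]'

```text
time: 16.7
eef_pos: [0.6789, 0.0965, 0.1189]
tcp_rot: [0.526, 0.472, -0.526, 0.473]
contact_force: [-0.1, -0.1, 0.3]
opening: 0.546
```

```bash
python3 -c "
from h import *
go([.6791,.0962,.106],-6)
shot('side','side15.png')
i=cv2.imread('pics/side15.png')
cv2.imwrite('pics/c25.png',cv2.resize(i[170:270,180:280],None,fx=6,fy=6,interpolation=cv2.INTER_CUBIC))"
```

```text
t 16.7 eef [0.6789 0.0965 0.1189] q6 0.1 F [-0.1 -0.1  0.3] open 0.546
world d [ 0.0002 -0.0003 -0.0129] shift units now-axes [0.258 0.004 0.006] turn [-0.17 -0.01 -0.05]
shift units in final axes [0.258 0.004 0.006]
```

View pics/c25.png

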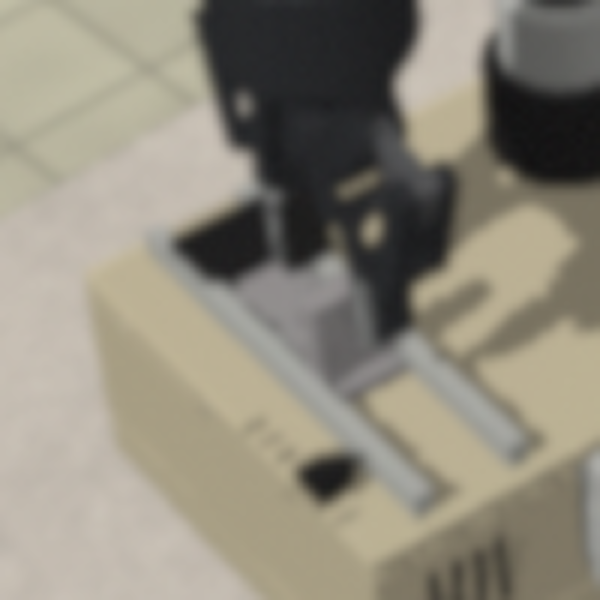

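The fingers straddle the plate. I go down 10 mm more, then close.

Emit:
drive_tool --series '[[[0.2, 0, 0], [0, 0, 0]], [[0.02, 0, 0], [0, 0, 0]]]'

```text
time: 16.95
eef_pos: [0.6802, 0.0967, 0.1092]
tcp_rot: [0.527, 0.472, -0.525, 0.473]
contact_force: [-0.1, -0.4, -0.1]
opening: 0.548
```

Emit:
drive_tool --series '[[[0, 0, 0], [0, 0, 0]], [[0, 0, 0], [0, 0, 0]], [[0, 0, 0], [0, 0, 0]], [[0, 0, 0], [0, 0, 0]]]' --grip -1 --newtons 60

```text
time: 17.35
eef_pos: [0.6799, 0.0969, 0.1104]
tcp_rot: [0.527, 0.472, -0.525, 0.473]
contact_force: [1.3, 0.1, -3.1]
opening: 0.123
```

```bash
python3 -c "
from h import *
go([.6791,.0962,.106],-6)"
```

```text
t 17.35 eef [0.6799 0.0969 0.1104] q6 0.1 F [ 1.3  0.1 -3.1] open 0.123
world d [-0.0008 -0.0007 -0.0044] shift units now-axes [ 0.089 -0.015  0.015] turn [-0.12 -0.02 -0.18]
shift units in final axes [ 0.089 -0.015  0.015]
```

Gripped: opening 0.123, about 10.5 mm against a 12 mm plate. I pull towards the drawer side.

Emit:
drive_tool --series '[[[0, -0.15, 0], [0, 0, 0]], [[0, -0.17, 0], [0, 0, 0]], [[0, -0.17, 0], [0, 0, 0]], [[0, -0.15, 0], [0, 0, 0]], [[0, 0, 0], [0, 0, 0]]]'

```text
time: 17.85
eef_pos: [0.654, 0.0997, 0.1105]
tcp_rot: [0.533, 0.466, -0.519, 0.479]
contact_force: [6.6, 0.3, -4.0]
opening: 0.128
```

```bash
python3 -c "
from h import *
go(w(-.0565,.09,.11),-6)
print(inv(ctrl.get_state()['eef_pos']))
shot('side','side16.png');shot('top','top16.png')
s=cv2.imread('pics/side16.png')[170:270,180:280];t=cv2.imread('pics/top16.png')[140:240,220:320]
cv2.imwrite('pics/c26.png',np.hstack([cv2.resize(a,(400,400),interpolation=cv2.INTER_CUBIC) for a in (t,s)]))"
```

```text
t 17.85 eef [0.654  0.0997 0.1105] q6 0.11 F [ 6.6  0.3 -4. ] open 0.128
world d [-0.0171 -0.     -0.0005] shift units now-axes [ 0.001 -0.341  0.037] turn [-0.16 -0.15 -1.51]
shift units in final axes [ 0.01  -0.341  0.036]
[-0.03945937  0.09174202  0.11049255]
```

View pics/c26.png

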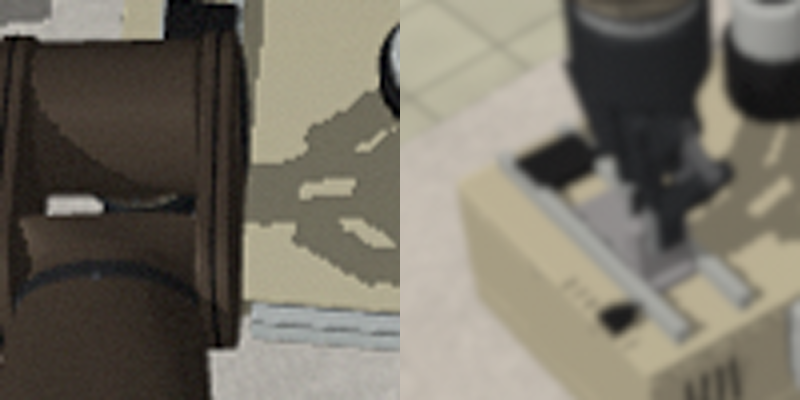

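Emit:
drive_tool --series '[[[0, -0.2, 0], [0, 0, -1.0]], [[0, -0.15, 0], [0, 0, -0.5]], [[0, 0, 0], [0, 0, 0]]]'

```text
time: 18.25
eef_pos: [0.6423, 0.101, 0.1105]
tcp_rot: [0.532, 0.469, -0.521, 0.476]
contact_force: [7.9, -0.1, -6.4]
opening: 0.124
```

```bash
python3 -c "
from h import *
go(w(-.0565,.09,.11),-6)
print(inv(ctrl.get_state()['eef_pos']))
shot('side','side17.png')
s=cv2.imread('pics/side17.png')[190:260,200:280]
cv2.imwrite('pics/c27.png',cv2.resize(s,None,fx=8,fy=8,interpolation=cv2.INTER_CUBIC))"
```

```text
t 18.25 eef [0.6423 0.101  0.1105] q6 0.11 F [ 7.9 -0.1 -6.4] open 0.124
world d [-0.0054 -0.0013 -0.0005] shift units now-axes [ 0.007 -0.105  0.038] turn [-0.17 -0.25 -1.04]
shift units in final axes [ 0.009 -0.105  0.037]
[-0.05122305  0.09185095  0.11046592]
```

View pics/c27.png

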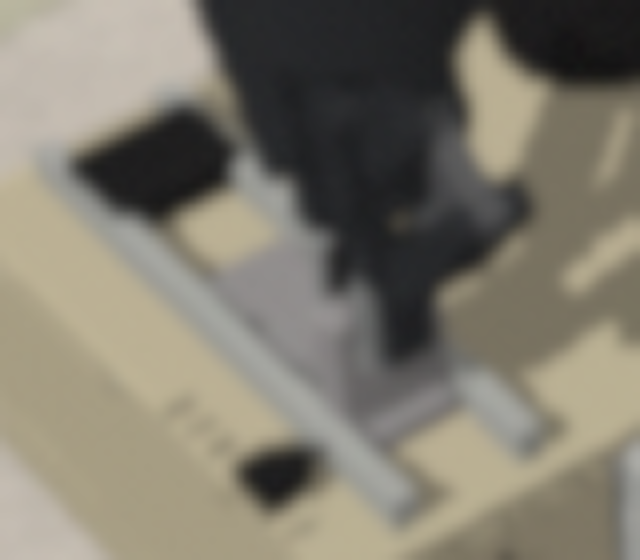

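The plate has moved with the jaws by about 38 mm. I refine the target from the earlier unobstructed top view, using sub-pixel edges of the pointer and the plate at rest.

```bash
python3 - <<'E'
from h import *
I=[cv2.cvtColor(cv2.imread(f'pics/{n}.png'),cv2.COLOR_BGR2GRAY).astype(float) for n in('top13','top0')]
for g in I:
    print('pointer')
    for u in range(246,251):
        c=g[185:205,u]; lo=c.min(); a=np.argmin(c)
        hi1=np.median(c[:5]); th1=(hi1+lo)/2
        k=np.where(c<th1)[0]; f=k[0]; e=k[-1]
        top=185+f-1+(c[f-1]-th1)/(c[f-1]-c[f]); bot=185+e+(th1-c[e])/(c[e+1]-c[e])
        X1=inv(onz('top',u,top,.111))[0];X2=inv(onz('top',u,bot,.100))[0]
        print(u,round(top,2),round(bot,2),X1.round(4),X2.round(4),'w',(X1-X2).round(4),'mid',((X1+X2)/2).round(4))
    print('plate cols'); 
    for u in(261,264,267,270): print(u,g[168:188,u].round(0).astype(int))
E
```

```text
pointer
246 191.18 197.83 -0.049 -0.0637 w 0.0147 mid -0.0564
247 191.48 197.75 -0.0495 -0.0634 w 0.0138 mid -0.0564
248 191.49 197.83 -0.0494 -0.0634 w 0.014 mid -0.0564
249 191.65 197.87 -0.0496 -0.0633 w 0.0137 mid -0.0564
250 191.61 198.08 -0.0493 -0.0636 w 0.0143 mid -0.0564
plate cols
261 [ 86  92  86  71  77 101 126 125 131 114  62  68  80  92  93  85  92  99
  98  97]
264 [125 124 125 126 119 105 129 127 133 121  72  68  83 118 129 118  87  97
  96 118]
267 [122 123 122 124 119 111 118 125 128 123  89  67  76 105 130 119 118 161
 155 154]
270 [127 125 124 128 129 120 114 123 126 132 108  68  71  99 131 118 120 158
 156 156]
pointer
246 191.16 197.81 -0.049 -0.0637 w 0.0147 mid -0.0563
247 191.5 197.78 -0.0496 -0.0634 w 0.0138 mid -0.0565
248 191.54 197.78 -0.0495 -0.0632 w 0.0137 mid -0.0564
249 191.65 197.86 -0.0496 -0.0632 w 0.0137 mid -0.0564
250 191.59 198.13 -0.0492 -0.0637 w 0.0145 mid -0.0565
plate cols
261 [ 80  85  80  70  74  92 117 121 124 107  57  64  73  85  84  79  86  92
  90  92]
264 [116 115 119 117 109  97 121 117 121 112  71  60  77 110 118 108  80  89
  86 112]
267 [116 113 116 115 111 101 113 114 122 115  82  61  73 102 118 109 110 148
 145 144]
270 [118 119 117 119 121 114 105 111 117 119  99  60  62  92 120 112 112 146
 144 144]
```

```bash
python3 - <<'E'
from h import *
g=cv2.cvtColor(cv2.imread('pics/top13.png'),cv2.COLOR_BGR2GRAY).astype(float)
im=cv2.imread('pics/top13.png').astype(float)
# profiles along case x at z, sampled sub-pixel
def prof(y,z,x0,x1,ch=None,n=200,half=.004):
    xs=np.linspace(x0,x1,n); out=[]
    for x in xs:
        pts=[proj('top',w(x,y+dy,z)) for dy in np.linspace(-half,half,5)]
        a=np.array(pts,np.float32)
        out.append(cv2.remap((g if ch is None else im[...,ch]).astype(np.float32),a[:,0],a[:,1],cv2.INTER_LINEAR).mean())
    return xs,np.array(out)
def edge(y,z,x0,x1,ch=None):
    xs,p=prof(y,z,x0,x1,ch); p=cv2.GaussianBlur(p[None],(0,0),3)[0]; d=np.gradient(p); k=np.argmax(abs(d)); return xs[k].round(4),d[k].round(2)
for y in(.02,-.0,-.1,.06): print('front edge y',y,edge(y,.1,-.108,-.092), 'blue',edge(y,.1,-.108,-.092,0))
for y in(.02,-.0,-.1,.06): print('back edge y',y,edge(y,.1,.092,.108,0),edge(y,.1,.092,.108,2))
print('housing top front',[edge(y,.116,.04,.06) for y in(.082,.09,.098)],' back',[edge(y,.116,.072,.088) for y in(.082,.09,.098)])
print('plate front',[edge(y,.148,-.026,-.012) for y in(.08,.086,.09,.094,.1)])
for y in(.086,.09,.094): print(np.c_[prof(y,.148,-.03,0,n=16)].T.round(3).tolist())
# y edges of case along y direction
E
```

```text
front edge y 0.02 (np.float64(-0.1004), np.float32(-1.73)) blue (np.float64(-0.1003), np.float32(-1.86))
front edge y -0.0 (np.float64(-0.1012), np.float32(-1.7)) blue (np.float64(-0.1012), np.float32(-1.7))
front edge y -0.1 (np.float64(-0.0981), np.float32(1.38)) blue (np.float64(-0.1016), np.float32(-1.1))
front edge y 0.06 (np.float64(-0.0984), np.float32(2.11)) blue (np.float64(-0.0984), np.float32(1.81))
back edge y 0.02 (np.float64(0.102), np.float32(0.72)) (np.float64(0.0996), np.float32(-0.62))
back edge y -0.0 (np.float64(0.1002), np.float32(0.61)) (np.float64(0.1018), np.float32(0.16))
back edge y -0.1 (np.float64(0.1012), np.float32(0.84)) (np.float64(0.0986), np.float32(-0.51))
back edge y 0.06 (np.float64(0.0951), np.float32(1.12)) (np.float64(0.0951), np.float32(1.4))
housing top front [(np.float64(0.0504), np.float32(-2.31)), (np.float64(0.0509), np.float32(-2.38)), (np.float64(0.0509), np.float32(-2.46))]  back [(np.float64(0.08), np.float32(2.63)), (np.float64(0.0817), np.float32(2.78)), (np.float64(0.0813), np.float32(2.49))]
plate front [(np.float64(-0.0195), np.f
[... 279 characters left out ...]
6, -0.004, -0.002, 0.0], [124.724, 123.316, 104.285, 78.493, 67.146, 82.514, 109.459, 126.034, 128.08, 123.432, 119.886, 112.209, 115.168, 122.465, 125.182, 124.303]]
[[-0.03, -0.028, -0.026, -0.024, -0.022, -0.02, -0.018, -0.016, -0.014, -0.012, -0.01, -0.008, -0.006, -0.004, -0.002, 0.0], [125.515, 122.637, 104.471, 79.116, 66.981, 76.975, 108.43, 126.358, 128.732, 125.73, 123.174, 110.094, 114.914, 121.597, 124.502, 123.971]]
[[-0.03, -0.028, -0.026, -0.024, -0.022, -0.02, -0.018, -0.016, -0.014, -0.012, -0.01, -0.008, -0.006, -0.004, -0.002, 0.0], [123.795, 125.104, 106.968, 81.103, 66.845, 71.174, 109.582, 126.971, 129.218, 127.396, 124.345, 106.596, 114.418, 121.737, 124.728, 124.616]]
```

Emit:
drive_tool --series '[[[0, -0.1, 0], [0, 0, -0.8]], [[0, -0.05, 0], [0, 0, -0.3]]]'

```text
time: 18.5
eef_pos: [0.6394, 0.1012, 0.1105]
tcp_rot: [0.531, 0.47, -0.522, 0.475]
contact_force: [8.2, 0.6, -5.8]
opening: 0.127
```

```bash
cat > m.py <<'E'
from h import *
import sys
n=sys.argv[1]
d=shot('side',f'side{n}.png'); shot('top',f'top{n}.png')
go(w(-.0565,.09,.11),-6); s=ctrl.get_state(); R=Ro.from_quat(s['tcp_rot']).as_matrix()
base=inv([.6799,.0969,.1104])[0]
for L in (0,.028): print('moved at',L,'behind TCP:',(inv(s['eef_pos']-R[:,0]*L)[0]-base+ (0 if L==0 else .0001)).round(4))
def ov(f,s_,name):
    i=cv2.imread(f); x0,y0=200,185
    o=cv2.resize(i[y0:y0+75,x0:x0+80],None,fx=8,fy=8,interpolation=cv2.INTER_CUBIC)
    for a,b,c in((-.006,.018,(0,0,255)),(.006,.018,(0,255,0)),(-.006,-.018,(255,0,0)),(0,.018,(0,255,255))):
        for z in(.111,.125,.148):
            u=proj('side',w(-.015-s_+a,.09+b,z))+[-1,1.7]
            cv2.circle(o,(int((u[0]-x0+.5)*8),int((u[1]-y0+.5)*8)),2,c,-1)
    for X in(-.0565,-.058,-.055):
        u=proj('side',w(X,.118,.111))+[-1,1.7]; cv2.circle(o,(int((u[0]-x0+.5)*8),int((u[1]-y0+.5)*8)),2,(0,255,255),-1)
    return o
o=ov(f'pics/side{n}.png',.042,'a'); r=ov('pics/side13.png',0,'b')
cv2.imwrite(f'pics/m{n}.png',cv2.resize(o,None,fx=1.0,fy=1.0)); cv2.imwrite(f'pics/r{n}.png',r)
E
python3 m.py 18
```

```text
t 18.6 eef [0.6393 0.1013 0.1105] q6 0.1 F [ 7.6  1.1 -5.7] open 0.123
world d [-0.0024 -0.0016 -0.0005] shift units now-axes [ 0.009 -0.045  0.038] turn [-0.16 -0.31 -0.74]
shift units in final axes [ 0.01  -0.045  0.038]
moved at 0 behind TCP: -0.0408
moved at 0.028 behind TCP: -0.0411
```

View pics/m18.png

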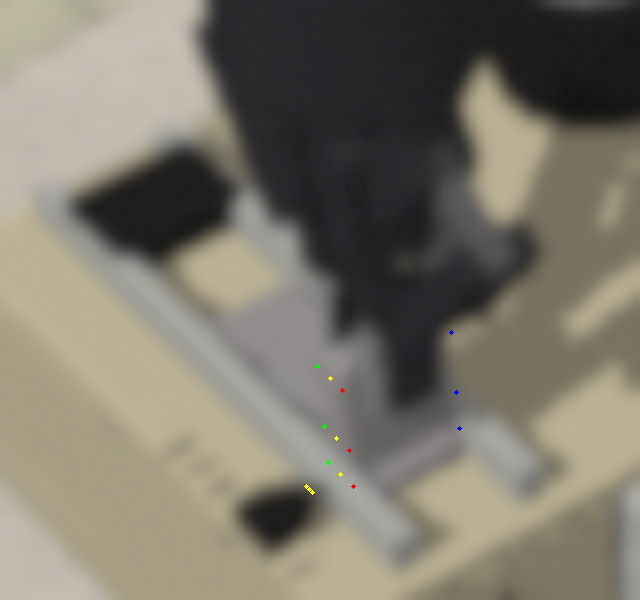

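View pics/r18.png

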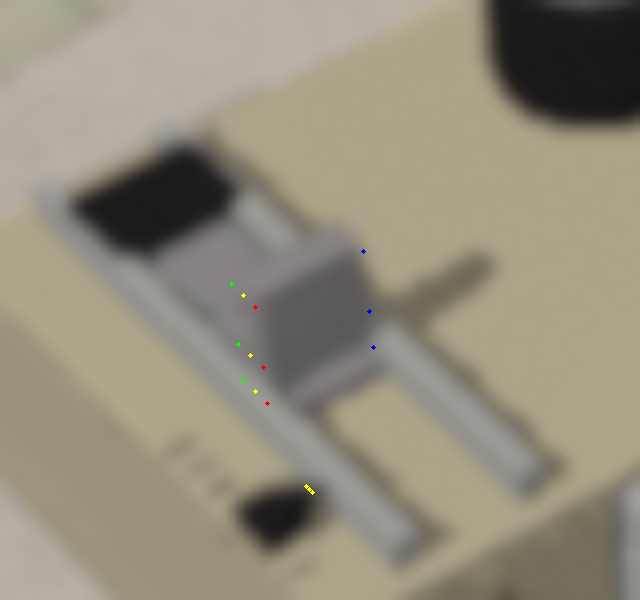

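```bash
cat > disp.py <<'E'
from h import *
import sys
def prof(f,y,z,xs,h=.003):
    g=cv2.cvtColor(cv2.imread(f),cv2.COLOR_BGR2GRAY).astype(np.float32); out=[]
    for x in xs:
        a=np.array([proj('side',w(x,y+dy,z)) +[-1,1.7] for dy in np.linspace(-h,h,5)],np.float32)
        out.append(cv2.remap(g,a[:,0],a[:,1],cv2.INTER_LINEAR).mean())
    return np.array(out)
xs=np.arange(-.0985,.0,.0005)
f1='pics/side13.png'; f2=f'pics/side{sys.argv[1]}.png'
for y in(.084,.088,.092,.096):
    a=prof(f1,y,.104,xs);b=prof(f2,y,.104,xs)
    if len(sys.argv)>2: print(y,'rest',a[::6].round(0).astype(int).tolist(),'now',b[::6].round(0).astype(int).tolist())
    # template: bar tip & plate foot at rest
    k=(xs>-.047)&(xs<-.024); t=a[k].astype(np.float32)[None]; 
    r=cv2.matchTemplate(b[xs<-.05][None].astype(np.float32),t,cv2.TM_CCOEFF_NORMED)[0]
    j=r.argmax(); print(y,'disp',(xs[k][0]-xs[xs<-.05][j]).round(4),r.max().round(3))
E
python3 disp.py 18 v
```

```text
0.084 rest [152, 162, 163, 164, 164, 163, 163, 163, 163, 163, 163, 163, 163, 163, 163, 163, 163, 163, 163, 163, 163, 163, 161, 150, 130, 116, 119, 125, 119, 105, 94, 90, 90] now [164, 173, 176, 176, 176, 176, 175, 175, 175, 170, 154, 132, 125, 130, 127, 113, 101, 97, 96, 96, 98, 103, 106, 108, 111, 118, 128, 136, 139, 140, 141, 141, 142]
0.084 disp 0.04 1.0
0.088 rest [152, 162, 163, 162, 161, 161, 162, 162, 162, 162, 163, 162, 161, 160, 161, 161, 162, 162, 162, 162, 163, 162, 160, 149, 130, 116, 118, 123, 117, 102, 93, 90, 90] now [164, 174, 175, 174, 173, 173, 174, 174, 174, 168, 152, 131, 125, 131, 127, 113, 102, 99, 99, 100, 103, 107, 111, 116, 122, 129, 134, 137, 139, 140, 141, 142, 142]
0.088 disp 0.04 1.0
0.092 rest [153, 162, 159, 153, 148, 148, 151, 152, 152, 153, 156, 154, 150, 148, 149, 150, 150, 150, 151, 154, 155, 153, 148, 137, 120, 110, 116, 120, 112, 99, 92, 92, 94] now [165, 174, 171, 164, 159, 159, 163, 164, 163, 158, 145, 128, 125, 131, 127, 114, 104, 101, 102, 107, 111, 117, 122, 127, 132, 136, 138, 140, 141, 142, 142, 142, 141]
0.092 disp 0.039 0.997
0.096 rest [154, 161, 154, 138, 127, 127, 130, 132, 134, 137, 139, 136, 131, 130, 130, 130, 130, 132, 134, 138, 139, 135, 129, 121, 111, 109, 115, 119, 111, 102, 101, 104, 108] now [166, 173, 165, 149, 137, 136, 141, 142, 143, 142, 134, 124, 126, 131, 126, 117, 111, 111, 116, 121, 126, 128, 129, 130, 133, 134, 135, 138, 139, 139, 139, 138, 135]
0.096 disp 0.0375 0.95
```

```bash
python3 - <<'E'
from h import *
g=cv2.cvtColor(cv2.imread('pics/side13.png'),cv2.COLOR_BGR2GRAY).astype(np.float32)
def prof(y,z,xs,h=.002):
    out=[]
    for x in xs:
        a=np.array([proj('side',w(x,y+dy,z))+[-1,1.7] for dy in np.linspace(-h,h,5)],np.float32)
        out.append(cv2.remap(g,a[:,0],a[:,1],cv2.INTER_LINEAR).mean())
    return np.array(out)
xs=np.arange(-.08,-.035,.0005)
def cross(p,lo_side):
    th=(p.max()+p.min())/2; k=np.where(p<th)[0]; return xs[k[-1]] if lo_side else xs[k[0]]
for y in(.122,.125,.128,.131,.134):
    a=prof(y,.111,xs); b=prof(y,.1,xs); B=cross(a,True);F=cross(b,False); print(y,'back',B.round(4),'front',F.round(4),'mid',((B+F)/2).round(4),a.min())
xs=np.arange(-.11,-.09,.0005)
for y in(.06,.07,.12): p=prof(y,.1,xs); d=np.gradient(p); print('front edge',y,xs[np.argmax(abs(d))],p[::4].round(0))
xs=np.arange(.04,.1,.0005)
for y in(.085,.09): p=prof(y,.116,xs); th=90;k=np.where(p<th)[0]; print('housing back',xs[k[-1]],'front@.116',xs[k[0]]); q=prof(y,.104,xs);k=np.where(q<th)[0];print('front@.104',xs[k[0]])
E
```

```text
0.122 back -0.051 front -0.0595 mid -0.0552 43.051758
0.125 back -0.0505 front -0.06 mid -0.0552 30.491016
0.128 back -0.0495 front -0.0605 mid -0.055 26.527735
0.131 back -0.0495 front -0.061 mid -0.0552 26.89297
0.134 back -0.0495 front -0.0615 mid -0.0555 29.942383
front edge 0.06 -0.09799999999999999 [109. 110. 111. 113. 116. 124. 136. 148. 156. 156. 149.]
front edge 0.07 -0.09799999999999999 [111. 113. 116. 119. 122. 128. 140. 151. 156. 156. 152.]
front edge 0.12 -0.09799999999999999 [108. 112. 115. 117. 120. 126. 137. 149. 158. 162. 163.]
housing back 0.08050000000000004 front@.116 0.045500000000000006
front@.104 0.057000000000000016
housing back 0.08050000000000004 front@.116 0.045500000000000006
front@.104 0.057000000000000016
```

Two cameras put the pointer at case x ≈ −0.057, so about 41.8 mm of travel is needed. The bar now reads 40.0–40.3 mm in the side view and 40.8–41.1 mm from the TCP. I pull about 1.2 mm more.

Emit:
drive_tool --series '[[[0, -0.07, 0], [0, 0, -0.5]]]'

```text
time: 18.7
eef_pos: [0.6382, 0.1014, 0.1105]
tcp_rot: [0.53, 0.471, -0.522, 0.474]
contact_force: [9.1, 0.6, -6.2]
opening: 0.123
```

```bash
python3 m.py 19; python3 disp.py 19
```

```text
t 18.8 eef [0.638  0.1014 0.1104] q6 0.1 F [ 8.4 -0.3 -5.8] open 0.122
world d [-0.0011 -0.0018 -0.0004] shift units now-axes [ 0.008 -0.019  0.037] turn [-0.16 -0.33 -0.64]
shift units in final axes [ 0.009 -0.019  0.037]
moved at 0 behind TCP: -0.0421
moved at 0.028 behind TCP: -0.0423
0.084 disp 0.0415 1.0
0.088 disp 0.041 1.0
0.092 disp 0.04 0.996
0.096 disp 0.039 0.957
```

Travel is now 41.3–42.2 mm against the required 41.8. I take a last look at everything before handing in.

View pics/m19.png

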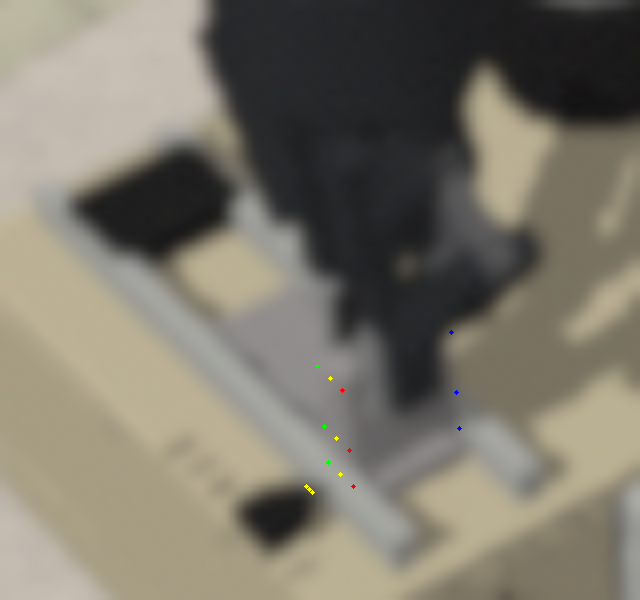

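View pics/top19.png

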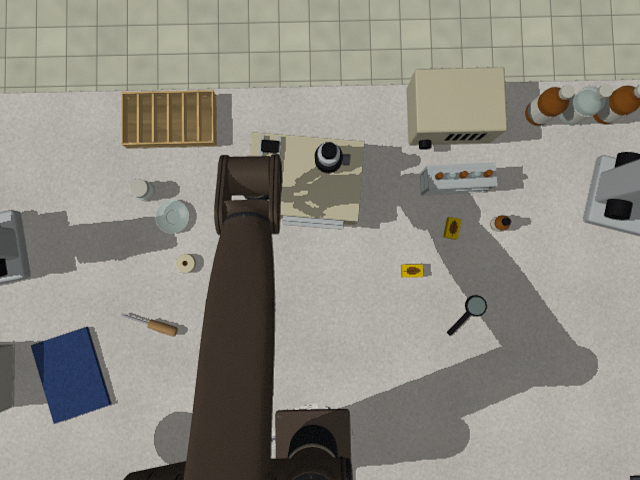

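```bash
python3 - <<'E'
from h import *
a=cv2.imread('pics/top0.png').astype(int);b=cv2.imread('pics/top19.png').astype(int)
for n,(u,v) in {'y1':(453,228),'y2':(412,271),'disc':(186,263),'dish':(172,217),'jar':(140,188),'bottle':(502,223),'loupe':(475,306),'rack':(458,178),'needle':(160,326),'ptr':(250,195)}.items():
    print(n,abs(a[v-8:v+8,u-8:u+8]-b[v-8:v+8,u-8:u+8]).mean().round(1))
s=ctrl.get_state();print(s['eef_pos'],s['contact_force'].round(1),s['opening'],s['time'],s['dq'].round(3))
E
```

```text
y1 23.3
y2 14.6
disc 20.4
dish 18.9
jar 20.5
bottle 10.7
loupe 10.3
rack 17.9
needle 15.5
ptr 73.8
[0.63801586 0.10140727 0.11042751] [ 8.4 -0.3 -5.8] 0.12215711852937246 18.8 [-0.     0.001  0.     0.     0.001  0.002]
```

Everything else looks in its place; the pixel differences come from brightness and shadow. The drawer is shut, the pointer has not moved in the side view, and the plate is held still. I hand in.

```bash
python3 -c "
from plant import ctrl
print(ctrl.sign_off())"
```

```text
the job is handed in; nothing more can be done
None
```

I set the leaf block flat in the drawer with the leaf up and slid the drawer shut. I then gripped the thumb plate, pulled it level with the pointer, and handed in at about 18.8 s while still holding it; no verdict is reported.

**Last checks**
- **Block:** after release, both cameras showed it lying flat in the drawer, leaf up. The floor contact was not seen as a force reading. I took it from the height stalling where predicted. I did not see the block again once the drawer was shut.
- **Drawer:** after the push, the lip edge was within about 0.7 px of where a fully shut drawer should be.
- **Plate:** the needed travel is about 41.8 mm, good to about 1 mm. The measures of the travel disagree slightly: about 41.5 mm from the bar in the side view, and 42.1–42.3 mm from the arm. The plate was held still, with an 8.4 N pull along the slide.
- **Bench:** by eye, everything else is where it was. A pixel comparison was no help, because the brightness and shadows had changed.

**What went wrong**
- **First grasp:** the first grasp closed above the block without moving it. The fingertips really stand about 25 mm farther back than the described TCP implies, and I corrected for that from then on.
- **Force:** the highest force I read was about 30 N, when the drawer met the case.

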